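Hang the specimen carrier on the stage pins of the microsensor rig

ROBOT

A 6-joint arm with a two-finger parallel gripper is mounted at the origin on the work surface. World frame = base frame: x ahead of the robot, y to its left, z up, the work surface at z = 0. Lengths are in mm, angles in rad, forces in N, time in s.
With the tool pointing down it reaches from about 350 to 975 mm from the base axis. Payload 7.1 kg.
Tool frame: the origin (TCP) lies at the very end of the fingers, on their centre line; the grasp point (between the pads) lies 19 mm behind it; z points along the fingers, y is the direction in which the jaws open and shut (so a half turn about z gives the same grasp; the last joint's range is limited). The gripper opens to 88 mm and grips with 3 to 60 N. Pads are 20 mm wide; open, the fingers measure 115 mm over their backs; the gripper's body (75 mm by 178 mm) begins 61 mm behind the grasp point.
Start: joints at [1.244, 0.423, 1.63, -0, 1.089, -0.019], TCP at [189.32, 595.62, 222.675] pointing down, gripper open.
Joint ranges: [-3, 3], [-0.9, 2.11], [0.09, 2.58], [-1.31, 4.45], [0.11, 2.69], [-2.54, 2.54]. Speed limits (rad/s): [2.39, 2.39, 3.01, 3.14, 3.14, 3.14].

INTERFACE

Orientations are given as a rotation vector (axis times angle).
In Python, from workcell import monitor, vision, order, find_in, regions_of, place_of gives the robot as it stands. The module is installed in compiled form; this text tells all that it offers.
- The arm moves only by the tool carry_out, never from a script. Its argument "targets" is a list of rows, each a list of 3 entries, a list of its own where there are three numbers: the turn, a rotation vector about the world's x, y, z in degrees, then the shift along the world's x, y, z in mm, then the finger opening in mm, from 0 to 87.8. In form: [[[rx, ry, rz], [x, y, z], hand], ...]. A call has 1 to 10 rows; each row is the pose to reach, as a shift and turn from the pose commanded when the call began; what a row does not reach only later rows make up. A row lasts 1/12 s, in which the tool goes at most 41.7 mm and 7.16 degrees, less where a joint would pass 70% of its speed; a pose out of reach is approached as far as the arm can. A call with a gripper value outside its range is refused whole. The fingers move at their own pace and stop on an object; the grip force is fixed at half the most. Time passes only in rows, so rows that repeat a pose let the fingers close. It gives the time, the measured TCP pose, the force and the opening at its end, in the units of the state.
- monitor.get_obs(): the state, without advancing time (a new reading comes with each control period).
- vision.get_image(name): name is "side" or "top" or "wrist"; returns the picture (420x560x3 uint8, red, green, blue); there is no depth.
- vision.camera_model(name): a dict with "K" (3x3 intrinsics, pixels), "rvec" (rotation vector, rad) and "tvec" (3), from world to camera coordinates, as OpenCV has them. Camera axes: x right, y down, z forward; pixel columns grow to the right and rows downward; lengths in mm; the calibration is good to about 2 mm. A picture is of the moment at which its call begins: read the wrist's pose just before it. camera_model takes no time and is no camera call; for the wrist camera it gives the pose at the moment of the call.
- order.close_job(): hands the job in, once; it reports no verdict.
Trained networks look in the newest picture that a camera, given by its name, has taken for a name from the list of things; names that differ only in an ending like _2 or _b are one class to them, and where a whole thing is asked for, a point or a joint stands for the part that bears it (a point fixed in the world has none). Each returns a list of dicts, best first, with "confidence" (0 to 1); they miss things now and then, are a little off and sometimes report something else, mostly with a low value. They report only what shows in the picture. A call takes as long as a camera call. They do not tell look-alikes from the thing itself.
- find_in(query, camera): "point" ([x, y, z] in mm, in the coordinates of the camera as it stood for that picture, good to about 4 mm: the middle of the surface that is visible of it).
- regions_of(query, camera): "mask" (420x560 bool, what is visible of it).
- place_of(query, camera): "point" ([x, y, z] in mm, in the coordinates of the camera as it stood for that picture, good to about 4 mm: a listed point, or the origin of a listed thing).
The state is a dict: "t": time; "qpos": joint angles; "qvel": joint speeds; "joint_torque": joint torques, N m; "ee_pos": TCP position; "orientation": TCP orientation; "ft_force": force on the tool from outside, world axes, zero at the start; "moment": the same for the moment, N m; "width": finger opening in mm.
Only numpy, scipy, OpenCV 4.12 (cv2) and the standard library are available. Lean on these libraries where they do the work, as an engineer would, in place of code of your own. Each camera call takes 0.05 s, during which the arm holds its last target.

TASK

Lift the blue specimen carrier out of the draining tray by its black handle and, keeping it level, lower its two holes over the two brass pins of the rig's stage, with the white specimen block on the side of the yellow stripe. Never force it (feel for the pins, no hard pushing on the stage), press it gently past the two orange sprung catches until it lies fully down and flush on the stage, and let go. Leave the jar, dish and vial where they stand.

Things in the scene. Friction and masses are not known exactly. Their poses are not given: they have to be found in the camera images.
- carrier: Loose blue plate, 120 (its x) x 180 (its y) x 8 mm thick, 0.25 to 0.42 kg in all. Origin: centre of its underside, z up; in the tray the underside is 4 mm above the work surface. White specimen block on top at x = 26 to 56, y = -42 to 42 mm, up to 20 mm above the underside; its needles (up to 37 mm) cannot be felt.
- handle (a point): Grip point in the carrier's black handle block: 36 mm along the carrier's x, 14 mm along its y (grip across y), standing in the plate's middle from 8 to 48 mm above the underside. This point is on its mid axis, 38 mm above the underside; axes as the carrier.
- hole_a (a point): Centre, on the underside, of the carrier's round through hole at x = 0, y = +75 mm; 9.5 mm diameter. Goes over the stage's pin at y = +75 mm.
- hole_b (a point): Centre, on the underside, of the carrier's round through hole at x = 0, y = -75 mm; 9.5 mm diameter. Goes over the stage's pin at y = -75 mm.
- stage: Fixed dark steel block, 150 (its x) x 250 mm (its y), flat top 25 mm above its origin (centre of its underside, on the work surface). Right way round, carrier x points along stage x and hole_a is at +y. Yellow stripe at its +x edge; at its +x +y corner a thin bent light guide up to 71 mm above the work surface, which cannot be felt.
- pin_line (a point): Fixed point in the stage's middle, 51 mm above the work surface, level with the tips of its two upright brass pins: 8 mm diameter, 26 mm tall above the stage's top, tips chamfered 0.5 mm. They stand at the stage's y = +75 and -75 mm, both at one x between -11 and +11 mm that differs each time and is not measured: feel for it. Hole play is 0.75 mm all round. Over 35 N breaks the stage.
- catch_a (a joint): Travel (m, 0 to 0.006, 0 at rest, grows outwards) of the orange sprung roller at the stage's y = +96 mm: 8 mm radius, 28 mm long along x, axis 13 mm above the stage's top, grey block behind it to 22 mm above the top. The carrier's end meets it with the underside 18 mm above the stage's top, pushes it out about 2 mm, and it snaps over the edge when flush.
- catch_b (a joint): The same roller at y = -96 mm. Passing both takes about 5 to 15 N of pressing, besides the carrier's own weight.
- tray: Fixed cream draining tray, 190 mm (its x) by 250 mm (its y), floor 4 mm, walls 4 mm thick and 20 mm high; origin under its centre.
- jar: Bystander: pale clear jar with black lid, 72 mm diameter, 110 mm high; origin under its centre.
- dish: Bystander: low glass dish, 68 mm diameter, 18 mm high; origin under its centre.
- vial: Bystander: amber vial with red cap, 28 mm diameter, 60 mm high; origin under its centre.
Mind the look-alikes: they are no part of the job. Of the things that look like the carrier, take the one that is farthest from the robot's base at the start.

How it is judged:
By the outcome, as a careful person would: the job done as asked, in the order asked, and still so for the second after the job is handed in, with the robot touching nothing.
It also fails if it takes over 72 s, if anything falls off the work surface, if the arm or the gripper's body presses on something with over 40 N, if the wrist force passes 120 N, or if a joint passes its speed limit or range.

## Working session

There is one attempt and no reset: what is moved stays moved. The work goes in short steps, Python scripts to look and compute and a tool call to move; the robot and the scene stay as the last step left them, time stands still between calls to the robot, and variables do not carry over. Pictures are saved under pics/ and viewed, and the job is handed in when it is done.

Besides the shell and the picture viewer there is one more tool, called after ">>>" in YAML: its name, and indented under it one key for each argument. carry_out: Moves the arm, as the interface text tells. Its arguments: {"type":"object","properties":{"targets":{"type":"array","items":{"type":"array"}}},"required":["targets"]}

```bash
mkdir -p pics; cat > h.py <<'E'
import numpy as np, cv2
from workcell import monitor, vision, order, find_in, regions_of, place_of
def cam(n):
    m=vision.camera_model(n);R=cv2.Rodrigues(np.array(m['rvec'],float))[0]
    return np.array(m['K']),R,np.array(m['tvec'],float).ravel()
def w(n,p):
    K,R,t=cam(n); return R.T@(np.array(p)-t)
def proj(n,P):
    K,R,t=cam(n); q=K@(R@np.array(P,float)+t); return q[:2]/q[2]
def ray(n,uv,z):
    K,R,t=cam(n); d=R.T@np.linalg.inv(K)@np.array([uv[0],uv[1],1.]); c=-R.T@t
    return c+d*(z-c[2])/d[2]
def save(n,f):
    im=vision.get_image(n); cv2.imwrite('pics/'+f,im[:,:,::-1]); return im
E
python3 - <<'E'
from h import *
np.set_printoptions(precision=1,suppress=True)
o=monitor.get_obs();print(o)
for n in ['top','side','wrist']:
    save(n,n+'0.png')
    for q in ['carrier','handle','hole_a','hole_b','stage','pin_line','tray','catch_a','jar']:
        for r in place_of(q,n)if 1 else []:
            print(n,q,round(r['confidence'],2),w(n,r['point']))
E
```

```text
{'t': 0.0, 'qpos': array([ 1.2,  0.4,  1.6,  0. ,  1.1, -0. ]), 'qvel': array([-0., -0.,  0., -0.,  0.,  0.]), 'joint_torque': array([  0. , -54.5, -27.4,   0.1,   0. ,  -0. ]), 'ee_pos': array([189.1, 595.1, 221.9]), 'orientation': array([-0.5, -3.1,  0. ]), 'ft_force': array([-0. ,  1.4,  0.4]), 'moment': array([-0.,  0.,  0.]), 'width': 87.71887699875661}
top carrier 0.77 [ 531.1 -204.4    4.3]
top carrier 0.71 [ 278.4 -209.6    2.7]
top handle 0.8 [ 533.9 -211.5   45.3]
top handle 0.73 [ 279.3 -205.8   41.6]
top handle 0.73 [291.3 195.7  36.3]
top hole_a 0.97 [ 227.3 -160.3   -0.6]
top hole_a 0.81 [ 525.3 -134.9    2.4]
top hole_a 0.72 [ 338.  -256.2   -2.8]
top hole_a 0.7 [ 533.9 -284.5    2.7]
top hole_a 0.64 [326.2 260.5   1.3]
top hole_b 0.97 [ 227.3 -160.3   -0.6]
top hole_b 0.81 [ 525.3 -134.9    2.4]
top hole_b 0.72 [ 338.  -256.2   -2.8]
top hole_b 0.7 [ 533.9 -284.5    2.7]
top hole_b 0.64 [326.2 260.5   1.3]
top stage 0.87 [543.7 192.5  -3.2]
top pin_line 0.98 [543.6 193.   50. ]Traceback (most recent call last):
  File "<stdin>", line 7, in <module>
ValueError: it knows: carrier, dish, handle, hole, jar, pin_line, stage, tray, vial
```

```bash
python3 - <<'E'
from h import *
np.set_printoptions(precision=1,suppress=True)
for n in ['side']:
    save(n,n+'0.png')
    for q in ['carrier','handle','hole_a','stage','pin_line','tray','jar','dish','vial']:
        for r in place_of(q,n)if 1 else []:
            print(n,q,round(r['confidence'],2),w(n,r['point']))
for q in ['tray','jar','dish','vial']:
        for r in place_of(q,'top'):
            print('top',q,round(r['confidence'],2),w('top',r['point']))
E
```

```text
side carrier 0.82 [294.  197.4   0.5]
side carrier 0.63 [ 280.8 -209.8    3.6]
side handle 0.94 [ 533.7 -210.    43.3]
side handle 0.9 [ 275.4 -210.2   37.8]
side hole_a 0.91 [ 224.8 -159.8    5.4]
side hole_a 0.87 [ 336.  -262.     1.1]
side hole_a 0.74 [ 523.6 -134.3    7.7]
side hole_a 0.65 [262.3 128.2   1.8]
side hole_a 0.62 [ 535.2 -281.4    5.3]
side stage 0.84 [544.7 197.7   5.7]
side pin_line 0.6 [543.8 197.4  48.9]
side tray 0.3 [542.6 199.6  48.5]
side jar 0.81 [734.6  32.   -0.2]
side dish 0.73 [425.   -1.1  -0.6]
side vial 0.5 [604.8  -3.2   2.9]
top jar 0.7 [733.2  34.3  -1.3]
top dish 0.82 [425.2   2.1   4.7]
top vial 0.2 [732.6  35.9   2. ]
```

View pics/top0.png

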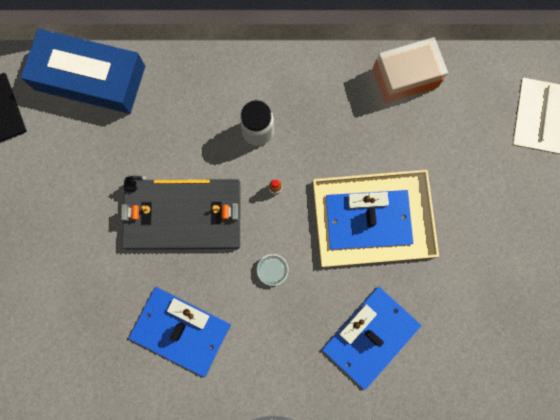

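View pics/side0.png

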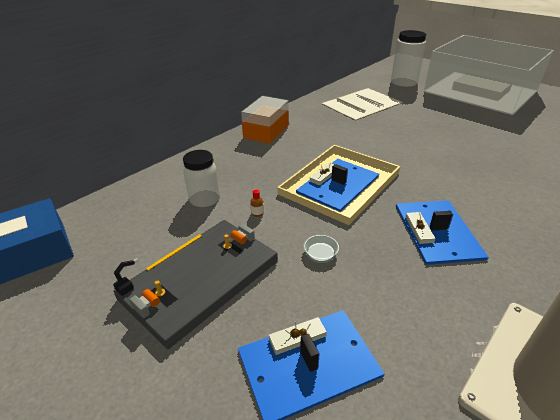

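```bash
python3 - <<'E'
from h import *
np.set_printoptions(precision=3,suppress=True)
o=monitor.get_obs();print(o['t'],cv2.Rodrigues(o['orientation'])[0])
K,R,t=cam('wrist');print(K,R,-R.T@t)
K,R,t=cam('top');print(K,-R.T@t)
K,R,t=cam('side');print(K,-R.T@t)
im=cv2.imread('pics/top0.png')
a=cv2.resize(im[165:260,115:245],None,fx=6,fy=6,interpolation=cv2.INTER_CUBIC)
b=cv2.resize(im[165:275,308:443],None,fx=5,fy=5,interpolation=cv2.INTER_CUBIC)
cv2.imwrite('pics/a.png',a);cv2.imwrite('pics/b.png',b)
save('wrist','wrist0.png')
E
```

```text
1.1 [[-0.953  0.303 -0.   ]
 [ 0.303  0.953 -0.   ]
 [ 0.    -0.    -1.   ]]
[[356.896   0.    282.599]
 [  0.    356.896 213.088]
 [  0.      0.      1.   ]] [[ 0.303  0.953  0.   ]
 [ 0.914 -0.291  0.284]
 [ 0.27  -0.086 -0.959]] [113.792 620.304 386.819]
[[545.974   0.    277.173]
 [  0.    545.974 213.096]
 [  0.      0.      1.   ]] [ 350.956  -11.421 1181.641]
[[390.403   0.    285.333]
 [  0.    390.403 213.429]
 [  0.      0.      1.   ]] [106.213 449.14  531.86 ]
```

View pics/a.png

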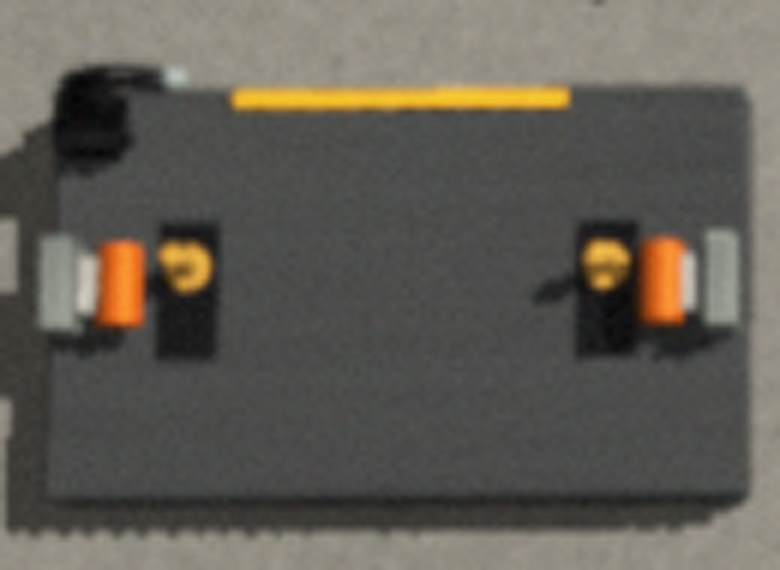

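View pics/b.png

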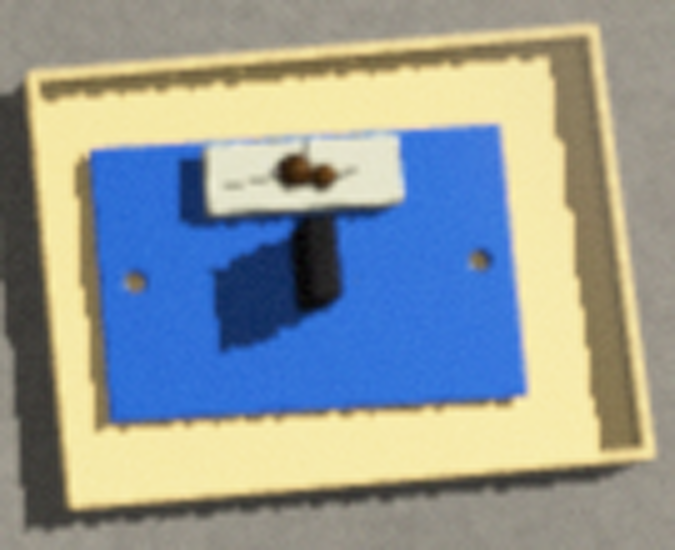

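View pics/wrist0.png

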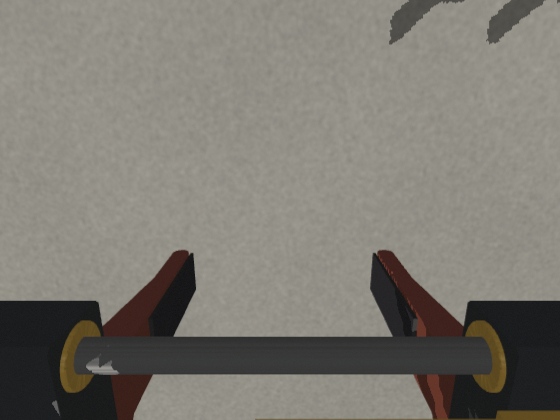

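```bash
python3 - <<'E'
from h import *
np.set_printoptions(precision=1,suppress=True)
B=lambda x,y:(x/5+308-.4,y/5+165-.4)
A=lambda x,y:(x/6+115-.42,y/6+165-.42)
C=[ray('top',B(*p),12) for p in [(92,150),(500,125),(525,397),(113,423)]]
for c in C: print(c)
c=np.array(C);print('ctr',c.mean(0)); 
for i,j in [(0,1),(3,2),(0,3),(1,2)]:
    d=c[i]-c[j];print(np.linalg.norm(d),np.degrees(np.arctan2(d[1],d[0])))
h=[ray('top',B(*p),12) for p in [(135,281),(480,259)]];print(h,np.mean(h,0),np.degrees(np.arctan2(*(h[0]-h[1])[[1,0]])))
hh=[ray('top',B(*p),52) for p in [(297,220),(338,218),(340,296),(304,308)]];print(hh)
p=[ray('top',A(*q),51) for q in [(190,266),(605,264)]];print('pins',p,np.mean(p,0),np.linalg.norm(p[0]-p[1]),np.degrees(np.arctan2(*(p[0]-p[1])[[1,0]])))
p=[ray('top',A(*q),25) for q in [(748,88),(748,492),(52,497)]];print('stage',p)
for i,j in [(0,1),(2,1)]:
    d=p[i]-p[j];print(np.linalg.norm(d),np.degrees(np.arctan2(d[1],d[0])))
print((p[0]+p[2])/2)
p=[ray('top',A(*q),38) for q in [(122,284),(663,282)]];print('rollers',p,np.mean(p,0))
p=[ray('top',A(*q),25) for q in [(232,90),(570,90)]];print('stripe',p)
E
```

```text
[ 583.7 -117.    12. ]
[ 595.  -295.5   12. ]
[ 475.6 -301.8   12. ]
[ 464.2 -124.4   12. ]
ctr [ 529.6 -209.7   12. ]
178.86984367278473 93.59995630804562
177.72402449072823 93.65075908350028
119.7050985703776 3.529484336957532
119.55441799975999 2.9802225990743314
[array([ 525.9, -134.8,   12. ]), array([ 535.6, -284.6,   12. ])] [ 530.8 -209.7   12. ] 93.71708345693138
[array([ 545.9, -199.1,   52. ]), array([ 546.7, -216.3,   52. ]), array([ 513.6, -216.2,   52. ]), array([ 508.6, -201. ,   52. ])]
pins [array([545.1, 264.7,  51. ]), array([545.9, 119.3,  51. ])] [545.5 192.   51. ] 145.3562315150895 90.31128741895806
stage [array([615. ,  71.8,  25. ]), array([468.5,  70.1,  25. ]), array([466.5, 316.6,  25. ])]
146.52843727192442 0.6821451104740246
246.53439218163692 90.44693015283775
[540.8 194.2  25. ]
rollers [array([540.9, 291.6,  38. ]), array([541.7, 100.1,  38. ])] [541.3 195.9  38. ]
stripe [array([614.1, 258.4,  25. ]), array([614.2, 136.2,  25. ])]
```

>>> carry_out:
  targets:
    - [[0,0,4],[30,-30,10],87.8]
    - [[0,0,9],[60,-60,20],87.8]
    - [[0,0,13],[90,-90,30],87.8]
    - [[0,0,18],[120,-120,40],87.8]
    - [[0,0,18],[150,-150,40],87.8]
    - [[0,0,18],[180,-180,40],87.8]
    - [[0,0,18],[210,-210,40],87.8]
    - [[0,0,18],[240,-240,40],87.8]
    - [[0,0,18],[270,-270,40],87.8]
    - [[0,0,18],[290,-300,40],87.8]

```text
t: 1.98
ee_pos: [477.8, 298.8, 263.0]
orientation: [-0.01, 3.14, 0.001]
ft_force: [0.4, -0.3, 0.4]
width: 87.9
```

>>> carry_out:
  targets:
    - [[0,0,0],[10,-35,0],87.8]
    - [[0,0,0],[15,-70,0],87.8]
    - [[0,0,0],[15,-104,0],87.8]
    - [[0,0,0],[15,-104,0],87.8]
    - [[0,0,0],[15,-104,0],87.8]

```text
t: 2.4
ee_pos: [491.2, 194.6, 262.8]
orientation: [-0.005, 3.142, 0.0]
ft_force: [0.7, -0.4, -0.2]
width: 87.8
```

```bash
cat > lw.py <<'E'
from h import *
import sys,json
n=sys.argv[1]
m=vision.camera_model('wrist');o=monitor.get_obs()
im=save('wrist',n+'.png')
json.dump({k:np.array(v).tolist() for k,v in m.items()},open(n+'.json','w'))
print(o['t'],o['ee_pos'],o['orientation'],o['ft_force'])
for q in sys.argv[2:]:
    for r in place_of(q,'wrist'):
        P=w('wrist',r['point']);print(q,round(r['confidence'],2),P.round(1),proj('wrist',P).round(1))
E
python3 lw.py st1 stage pin_line; python3 -c "
import cv2;im=cv2.imread('pics/st1.png');cv2.imwrite('pics/st1z.png',cv2.resize(im,(800,600),interpolation=2))"
```

```text
2.4 [491.21923572 194.59175394 262.84989663] [-4.89549272e-03  3.14150623e+00  3.08806553e-04] [ 0.74215886 -0.42367231 -0.19943464]
stage 0.78 [547.  198.1  -0. ] [282.5 219.5]
stage 0.42 [ 5.983e+02 -5.000e-01  3.000e-01] [128.8 256.6]
pin_line 0.62 [542.9 198.7  48.2] [282.7 229.1]
```

View pics/st1z.png

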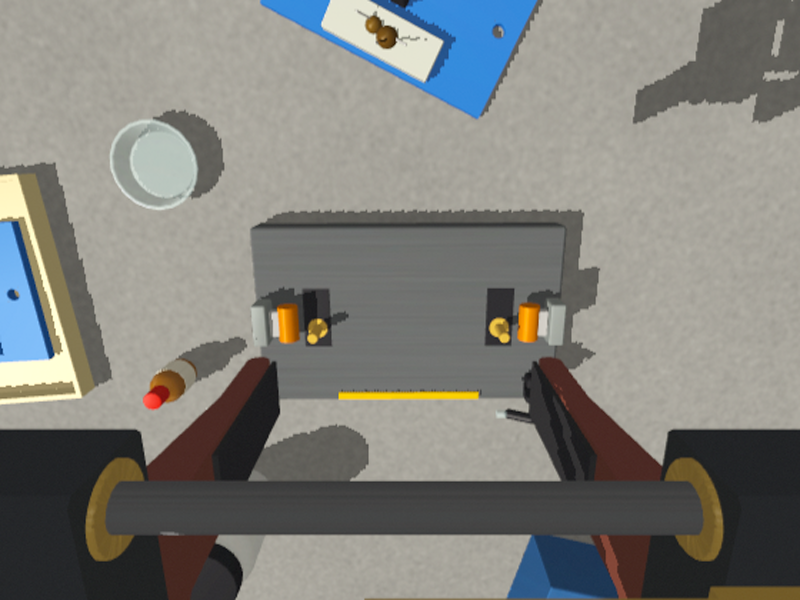

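```bash
python3 - <<'E'
import cv2
im=cv2.imread('pics/st1.png');c=im[145:290,165:405]
cv2.imwrite('pics/st1c.png',cv2.resize(c[:,:120],None,fx=5,fy=4.1,interpolation=2)); 
a=cv2.resize(im[195:250,170:240],None,fx=8,fy=8,interpolation=2)
b=cv2.resize(im[195:250,330:400],None,fx=8,fy=8,interpolation=2)
cv2.imwrite('pics/st1p.png',cv2.vconcat([a,b])[:, :][:880]) if 0 else cv2.imwrite('pics/st1p.png',cv2.resize(cv2.hconcat([a,b]),(800,314)))
E
```

```text
(no output)
```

View pics/st1p.png

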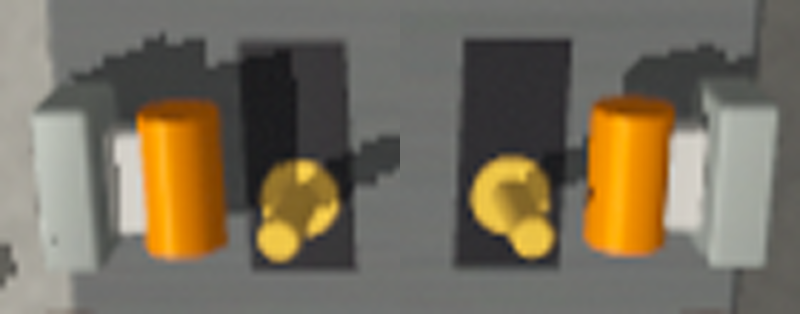

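```bash
cat > sv.py <<'E'
import json,numpy as np,cv2
def rayj(f,uv,z):
    m=json.load(open(f));K=np.array(m['K']);R=cv2.Rodrigues(np.array(m['rvec']))[0];t=np.array(m['tvec']).ravel()
    d=R.T@np.linalg.inv(K)@np.array([uv[0],uv[1],1.]);c=-R.T@t
    return c+d*(z-c[2])/d[2]
E
python3 - <<'E'
from sv import *
np.set_printoptions(precision=1,suppress=True)
L=lambda x,y:(170+x*.175-.4,195+y*.175-.4)
Rr=lambda x,y:(330+(x-400)*.175-.4,195+y*.175-.4)
f='st1.json'
p=[rayj(f,L(279,241),51),rayj(f,Rr(533,238),51)];print('tips',p,np.mean(p,0),np.linalg.norm(p[0]-p[1]))
s=[rayj(f,q,25) for q in [L(238,40),L(346,40),L(356,268),L(253,268),Rr(465,38),Rr(571,38),Rr(560,268),Rr(454,268)]]
print('slots',s,np.mean(s[:4],0),np.mean(s[4:],0))
Z=lambda x,y:(x/1.4286,y/1.4286)
s=[rayj(f,Z(*q),25) for q in [(252,229),(564,229),(340,399),(478,398)]];print('edge',s)
b=[rayj(f,L(301,199),27),rayj(f,Rr(511,195),27)];print('collar',b,np.mean(b,0))
E
```

```text
tips [array([551.2, 124.1,  51. ]), array([550.2, 274.7,  51. ])] [550.7 199.4  51. ] 150.64542925906312
slots [array([517.3, 112.9,  25. ]), array([517.2, 134.9,  25. ]), array([566.8, 135. ,  25. ]), array([566.9, 113.4,  25. ]), array([516.5, 263.8,  25. ]), array([516.4, 285.4,  25. ]), array([566.4, 286.3,  25. ]), array([566.5, 263.9,  25. ])] [542.1 124.   25. ] [541.5 274.9  25. ]
edge [array([469.4,  76.3,  25. ]), array([468.7, 322. ,  25. ]), array([617. , 140.7,  25. ]), array([615.7, 260.8,  25. ])]
collar [array([550.8, 124.5,  27. ]), array([549.5, 274.7,  27. ])] [550.2 199.6  27. ]
```

>>> carry_out:
  targets:
    - [[0,0,0],[0,-30,0],87.8]
    - [[0,0,0.5],[0,-68,0],87.8]
    - [[0,0,1],[0,-106,0],87.8]
    - [[0,0,1.5],[0,-144,0],87.8]
    - [[0,0,2],[0,-182,0],87.8]
    - [[0,0,2.5],[0,-220,0],87.8]
    - [[0,0,3],[0,-258,0],87.8]
    - [[0,0,3.4],[0,-296,0],87.8]
    - [[0,0,3.4],[0,-334,0],87.8]
    - [[0,0,3.4],[0,-370,0],87.8]

```text
t: 3.38
ee_pos: [491.6, -174.8, 262.8]
orientation: [-0.106, 3.139, -0.0]
ft_force: [1.2, 0.8, -0.0]
width: 88.1
```

>>> carry_out:
  targets:
    - [[0,0,0],[-5,-20,0],87.8]
    - [[0,0,0],[-5,-34,0],87.8]
    - [[0,0,0],[-5,-34,0],87.8]
    - [[0,0,0],[-5,-34,0],87.8]

```text
t: 3.72
ee_pos: [486.5, -207.2, 262.5]
orientation: [0.103, -3.14, -0.001]
ft_force: [0.7, 0.6, 0.8]
width: 87.8
```

```bash
python3 lw.py ca1 carrier handle hole_a; python3 -c "
import cv2;im=cv2.imread('pics/ca1.png');cv2.imwrite('pics/ca1z.png',cv2.resize(im[130:290,140:420],(800,457),interpolation=2))"
```

```text
3.7167 [ 486.50219471 -207.21524211  262.48750407] [ 1.03171588e-01 -3.13975446e+00 -9.11463354e-04] [0.68516559 0.60773159 0.78285021]
carrier 0.57 [ 533.7 -206.1    3.4] [279.2 214. ]
carrier 0.29 [419.9   2.    4.3] [465.  131.6]
handle 0.83 [ 529.9 -204.5   42.5] [280.5 220.7]
hole_a 0.87 [ 532.6 -278.2    5.4] [220.7 209.8]
hole_a 0.63 [ 524.9 -135.     6.4] [337.5 211.5]
hole_a 0.63 [ 333.8 -256.9    5.3] [244.   33.1]
```

View pics/ca1z.png

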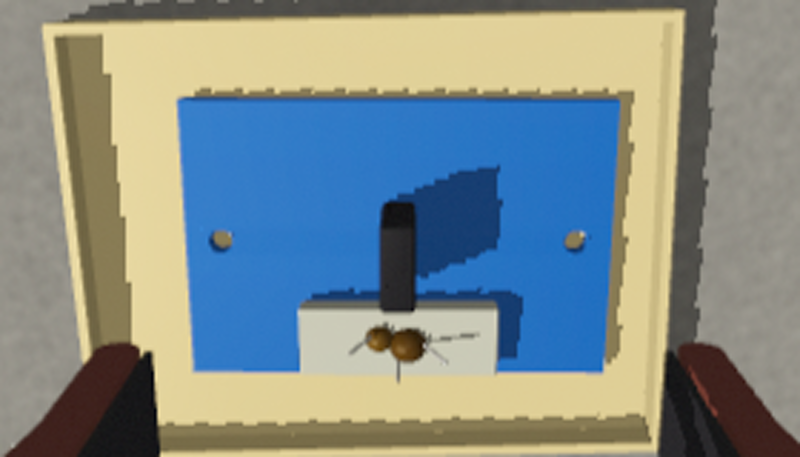

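```bash
python3 - <<'E'
from sv import *
np.set_printoptions(precision=1,suppress=True)
Z=lambda x,y:(140+x*.35-.4,130+y*.35-.4)
f='ca1.json'
c=np.array([rayj(f,Z(*q),12) for q in [(180,99),(620,99),(603,371),(193,371)]]);print(c,c.mean(0))
for i,j in [(1,0),(2,3),(2,1),(3,0)]:
    d=c[i]-c[j];print(np.linalg.norm(d),np.degrees(np.arctan2(d[1],d[0])))
h=[rayj(f,Z(*q),12) for q in [(222,240),(575,240)]];print(h,np.mean(h,0),np.linalg.norm(h[0]-h[1]),np.degrees(np.arctan2(*(h[1]-h[0])[[1,0]])))
h=np.array([rayj(f,Z(*q),52) for q in [(381,228),(412,228),(414,310),(381,310)]]);print(h,h.mean(0))
E
```

```text
[[ 476.8 -299.8   12. ]
 [ 465.1 -120.8   12. ]
 [ 585.1 -113.4   12. ]
 [ 596.8 -293.8   12. ]] [ 530.9 -206.9   12. ]
179.32019327503468 93.73101270081708
180.80353386562894 93.71581014947297
120.24478462876573 3.5357683170341834
120.21102016524576 2.828679887923587
[array([ 535.7, -281.9,   12. ]), array([ 525.9, -132.4,   12. ])] [ 530.8 -207.2   12. ] 149.7498143833793 93.7234315609122
[[ 514.6 -214.5   52. ]
 [ 513.8 -202.7   52. ]
 [ 547.  -199.7   52. ]
 [ 547.9 -212.6   52. ]] [ 530.8 -207.4   52. ]
```

>>> carry_out:
  targets:
    - [[0,0,0],[22,0,-20],87.8]
    - [[0,0,0],[44,0,-50],87.8]
    - [[0,0,0],[44,0,-85],87.8]
    - [[0,0,0],[44,0,-120],87.8]
    - [[0,0,0],[44,0,-150],87.8]
    - [[0,0,0],[44,0,-180],87.8]
    - [[0,0,0],[44,0,-205],87.8]
    - [[0,0,0],[44,0,-225],87.8]
    - [[0,0,0],[44,0,-239],87.8]
    - [[0,0,0],[44,0,-239],87.8]

```text
t: 4.75
ee_pos: [528.4, -206.1, 20.9]
orientation: [0.105, -3.135, -0.003]
ft_force: [-1.4, 0.2, -0.4]
width: 87.9
```

```bash
python3 lw.py ca2; python3 -c "
from h import *
save('side','s1.png')"
```

```text
4.75 [ 528.38332265 -206.05973136   20.91418751] [ 0.10518359 -3.1352806  -0.00340463] [-1.36142252  0.22536814 -0.44109288]
```

View pics/ca2.png

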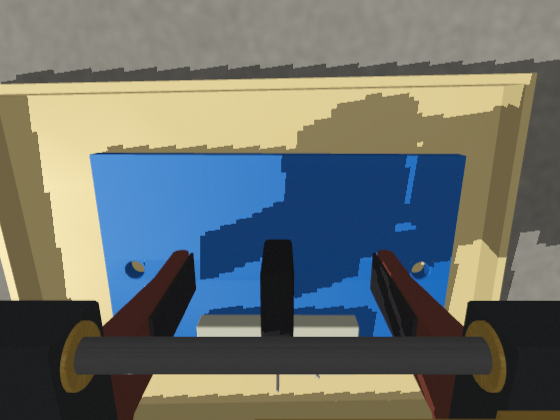

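View pics/s1.png

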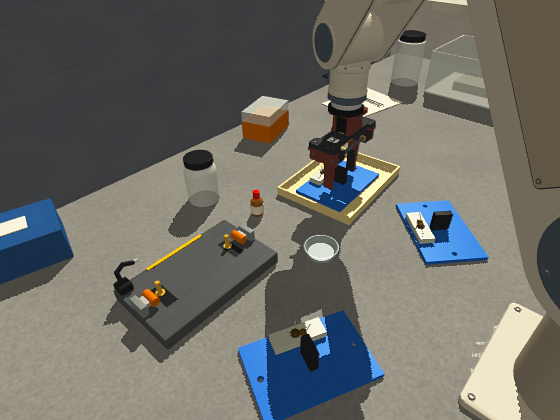

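>>> carry_out:
  targets:
    - [[0,0,0],[0,0,0],60]
    - [[0,0,0],[0,0,0],40]
    - [[0,0,0],[0,0,0],20]
    - [[0,0,0],[0,0,0],5]
    - [[0,0,0],[0,0,0],5]
    - [[0,0,0],[0,0,0],5]
    - [[0,0,0],[0,0,0],5]
    - [[0,0,0],[0,0,0],5]

```text
t: 5.52
ee_pos: [530.0, -207.9, 23.7]
orientation: [-0.103, 3.14, -0.0]
ft_force: [0.5, -0.0, -0.2]
width: 38.0
```

```bash
python3 -c "
from h import *
for i in range(2):
  o=monitor.get_obs();print(o['ee_pos'],o['orientation'],o['width'],o['ft_force'],o['moment']);vision.get_image('wrist')"
```

```text
[ 530.03280581 -207.93703048   23.73055127] [-1.03053724e-01  3.13987220e+00 -2.44525986e-06] 37.961647138865715 [ 0.53724392 -0.03650268 -0.15523358] [ 0.05784029 -0.04901092 -0.05632207]
[ 530.02197106 -207.96574449   23.6803684 ] [ 1.03142301e-01 -3.13989175e+00  3.71702187e-05] 34.157102023594476 [-0.44007685  0.0884319  -0.60463383] [-0.02017951  0.02926337 -0.02393404]
```

>>> carry_out:
  targets:
    - [[0,0,0],[0,0,0],5]
    - [[0,0,0],[0,0,0],5]
    - [[0,0,0],[0,0,0],5]
    - [[0,0,0],[0,0,0],5]
    - [[0,0,0],[0,0,0],5]
    - [[0,0,0],[0,0,0],5]

```text
t: 6.12
ee_pos: [530.0, -208.0, 23.6]
orientation: [0.103, -3.14, 0.0]
ft_force: [-0.3, -0.4, 0.3]
width: 14.2
```

```bash
python3 -c "
from h import *
for i in range(2):
  o=monitor.get_obs();print(o['ee_pos'],o['orientation'],o['width'],o['ft_force'],o['moment']);vision.get_image('wrist')"
```

```text
[ 530.03382232 -207.95203563   23.61561489] [ 1.03226757e-01 -3.13987241e+00  6.54058106e-05] 14.185814325793281 [-0.2690171  -0.38641222  0.33614652] [-0.10659835 -0.02722039 -0.01763954]
[ 530.02408667 -207.94962854   23.6298104 ] [ 1.03138294e-01 -3.13988139e+00  2.71095359e-05] 13.483982873958874 [ 0.38556814 -0.39977368 -1.14589773] [-0.05005542 -0.00593163 -0.02805532]
```

>>> carry_out:
  targets:
    - [[0,0,0],[0,0,0],5]
    - [[0,0,0],[0,0,2],5]
    - [[0,0,0],[0,0,6],5]
    - [[0,0,0],[0,0,15],5]
    - [[0,0,0],[0,0,30],5]
    - [[0,0,0],[0,0,50],5]
    - [[0,0,0],[0,0,75],5]
    - [[0,0,0],[0,0,100],5]
    - [[0,0,0],[0,0,115],5]
    - [[0,0,0],[0,0,120],5]

```text
t: 7.05
ee_pos: [531.5, -208.5, 147.1]
orientation: [-0.103, 3.135, -0.003]
ft_force: [0.4, -0.7, -3.3]
width: 14.0
```

>>> carry_out:
  targets:
    - [[0,0,0],[0,0,0],5]
    - [[0,0,0],[0,0,0],5]
    - [[0,0,0],[0,0,0],5]
    - [[0,0,0],[0,0,0],5]

```text
t: 7.38
ee_pos: [529.2, -207.6, 142.4]
orientation: [0.103, -3.138, -0.002]
ft_force: [0.0, 0.8, -3.4]
width: 13.9
```

```bash
python3 lw.py ca3;  python3 -c "
from h import *
o=monitor.get_obs();print(o['width'],o['ft_force'],o['moment']);save('side','s2.png')"
```

```text
7.3833 [ 529.16997384 -207.56509487  142.36610427] [ 1.03103873e-01 -3.13764813e+00 -1.61852998e-03] [ 0.00661201  0.81762402 -3.40104094]
13.50178584410986 [-1.12612738 -0.07382178 -3.11661348] [ 0.07501424 -0.0201839  -0.04391907]
```

View pics/ca3.png

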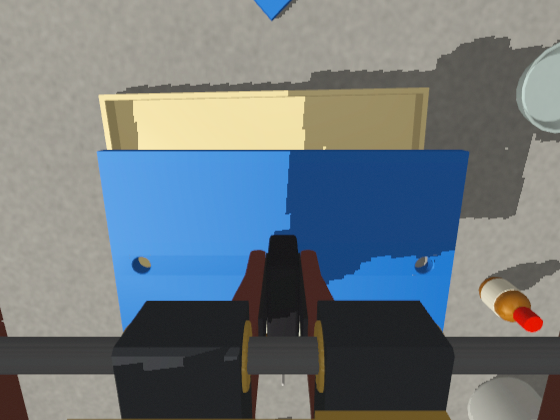

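View pics/s2.png

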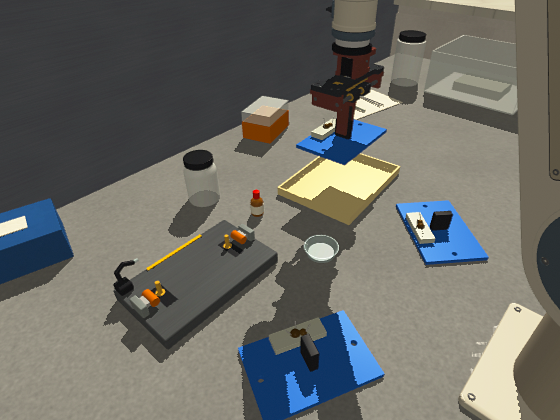

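```bash
python3 -c "
import cv2;im=cv2.imread('pics/ca3.png')
a=cv2.resize(im[235:290,110:180],None,fx=8,fy=8,interpolation=2);b=cv2.resize(im[235:290,390:460],None,fx=8,fy=8,interpolation=2)
cv2.imwrite('pics/ca3p.png',cv2.resize(cv2.hconcat([a,b]),(800,314)))"
```

```text
(no output)
```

View pics/ca3p.png

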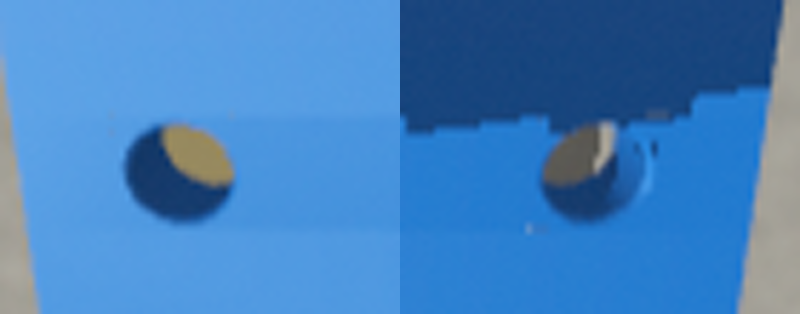

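>>> carry_out:
  targets:
    - [[0,0,0],[0,12,0],5]
    - [[0,0,0],[0,35,0],5]
    - [[0,0,-0.5],[0,65,0],5]
    - [[0,0,-1],[0,98,0],5]
    - [[0,0,-1.5],[0,131,0],5]
    - [[0,0,-2],[0,164,0],5]
    - [[0,0,-2.5],[0,197,0],5]
    - [[0,0,-3],[0,230,0],5]
    - [[0,0,-3.3],[5,263,0],5]
    - [[0,0,-3.5],[10,295,0],5]

```text
t: 8.32
ee_pos: [539.1, 89.5, 143.4]
orientation: [0.007, -3.141, -0.0]
ft_force: [0.6, 0.6, -3.1]
width: 13.8
```

>>> carry_out:
  targets:
    - [[0,0,0],[3,30,0],5]
    - [[0,0,0],[6,57,0],5]
    - [[0,0,0],[10,80,0],5]
    - [[0,0,0],[10,98,0],5]
    - [[0,0,0],[10,108,0],5]
    - [[0,0,0],[10,111,0],5]
    - [[0,0,0],[10,111,0],5]
    - [[0,0,0],[10,111,0],5]
    - [[0,0,0],[10,111,0],5]
    - [[0,0,0],[10,111,0],5]

```text
t: 9.15
ee_pos: [550.0, 197.0, 143.6]
orientation: [0.005, -3.141, 0.0]
ft_force: [0.1, -0.9, -1.6]
width: 14.0
```

```bash
python3 lw.py st2 hole_a pin_line; python3 -c "
from h import *
o=monitor.get_obs();print(o['ee_pos'],o['orientation'],o['width'],o['ft_force'],o['moment']);save('top','t3.png');save('side','s3.png')
for q in ['carrier','hole','handle']:
  for r in place_of(q,'top'): print(q,r['confidence'],w('top',r['point']))
"
```

```text
9.15 [549.98469093 197.04085811 143.64973927] [ 5.26507317e-03 -3.14132855e+00  3.70977627e-04] [ 0.05290367 -0.93676772 -1.55728908]
hole_a 0.69 [550.9 268.5 124.1] [408.3 257.4]
hole_a 0.62 [550.7 127.  129.3] [151.1 260.2]
[550.16482633 197.40782826 143.75393115] [-5.63699688e-03  3.14152410e+00 -4.91163683e-05] 13.887242998760494 [-0.46417094  0.72537453 -3.99203903] [ 0.0085606   0.051099   -0.01212957]
carrier 0.96 [554.50247078 199.76353468 125.0229831 ]
carrier 0.75 [ 278.24657112 -209.83336549    2.27198604]
hole 0.9 [254.95747626 128.25087419   2.88430927]
hole 0.84 [ 3.38641265e+02 -2.59591601e+02 -2.56022672e-02]
hole 0.8 [551.33152159 119.76194685 124.23493088]
hole 0.68 [ 2.28229802e+02 -1.59864982e+02 -1.13126178e-02]
hole 0.31 [ 530.86978976 -222.16500852    1.73348304]
handle 0.72 [ 279.02240694 -208.86058771   41.41418555]
```

View pics/st2.png

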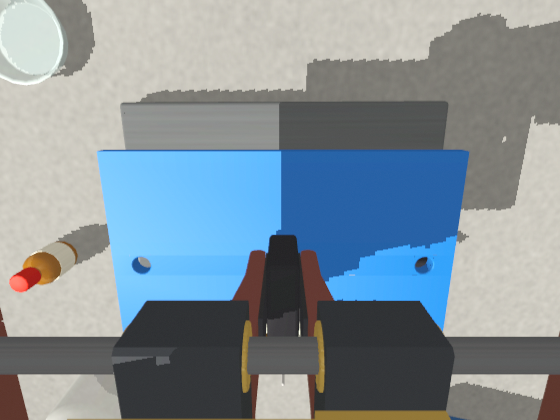

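View pics/s3.png

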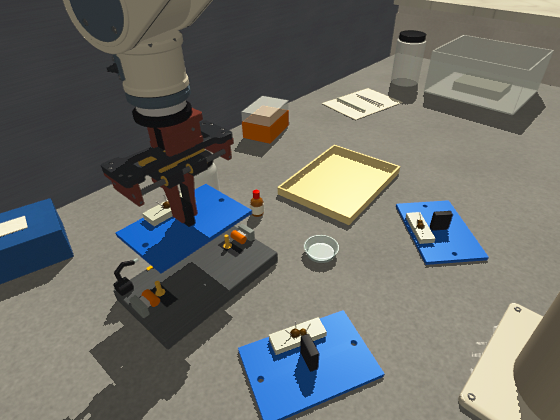

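```bash
python3 -c "
import cv2;im=cv2.imread('pics/st2.png')
a=cv2.resize(im[235:290,110:180],None,fx=8,fy=8,interpolation=2);b=cv2.resize(im[235:290,390:460],None,fx=8,fy=8,interpolation=2)
c=cv2.resize(im[90:160,90:160],None,fx=8,fy=8,interpolation=2);d=cv2.resize(im[90:160,410:480],None,fx=8,fy=8,interpolation=2)
cv2.imwrite('pics/st2p.png',cv2.resize(cv2.vconcat([cv2.hconcat([a,b]),cv2.hconcat([c,d])]),(672,600)))"
```

```text
(no output)
```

View pics/st2p.png

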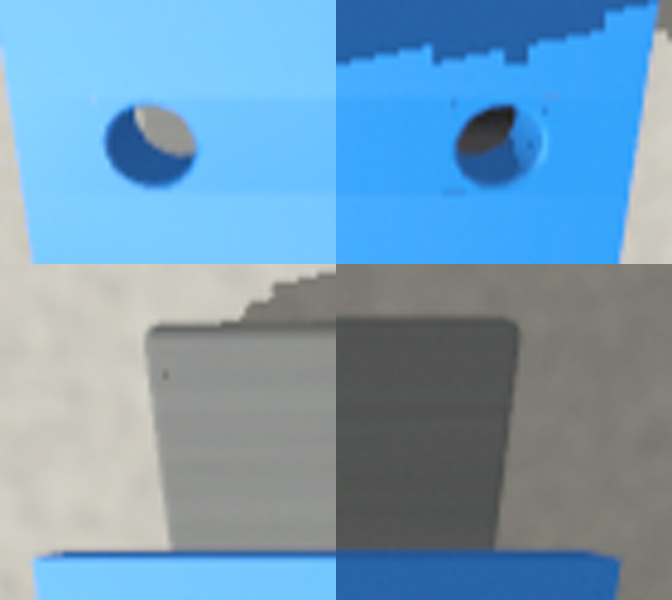

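```bash
python3 - <<'E'
from sv import *
np.set_printoptions(precision=1,suppress=True)
f='st2.json'; o=-.4
zt=143.7-11.6
h=[rayj(f,q,zt) for q in [(141.1,264.8),(423.8,265)]];print('holes',h,np.mean(h,0),np.linalg.norm(h[0]-h[1]))
e=[rayj(f,q,zt) for q in [(97.1,150.9),(468.6,150.9)]];print('rear',e,np.linalg.norm(e[0]-e[1]))
s=[rayj(f,q,25) for q in [(120.2,102.9),(447.7,101.7)]];print('stage',s,np.mean(s,0),np.linalg.norm(s[0]-s[1]))
f='ca3.json';zt=142.4-11.6
X=lambda x,y:(110+x*.175-.4,235+y*.175-.4); Y=lambda x,y:(390+(x-400)*.175-.4,235+y*.175-.4)
h=[rayj(f,X(180,172),zt),rayj(f,Y(594,172),zt)];print('holes',h,np.mean(h,0))
E
```

```text
holes [array([551.9, 122.3, 132.1]), array([551.6, 273.9, 132.1])] [551.8 198.1 132.1] 151.65450471857795
rear [array([491.4, 107.4, 132.1]), array([490.9, 288.8, 132.1])] 181.3952603582734
stage [array([467.8,  75. ,  25. ]), array([466.2, 322.9,  25. ])] [467.  198.9  25. ] 247.88488913633438
holes [array([ 535.7, -281.9,  130.8]), array([ 525.9, -130.7,  130.8])] [ 530.8 -206.3  130.8]
```

```bash
python3 - <<'E'
from h import *
from sv import rayj
np.set_printoptions(precision=1,suppress=True)
im=cv2.imread('pics/side0.png');cv2.imwrite('pics/g.png',cv2.resize(im[245:325,105:185],None,fx=7,fy=7,interpolation=2))
for z in (50,60,71): print(z,ray('top',(175/6+115-.4,75/6+165-.4),z),ray('top',(70/6+115-.4,75/6+165-.4),z),rayj('st1.json',(497/1.4286,412/1.4286),z),rayj('st1.json',(530/1.4286,420/1.4286),z))
E
```

```text
50 [613.8 272.9  50. ] [613.8 310.   50. ] [615.7 272.9  50. ] [623.  300.6  50. ]
60 [611.5 270.4  60. ] [611.5 307.2  60. ] [610.3 270.8  60. ] [617.4 297.8  60. ]
71 [609.  267.6  71. ] [608.9 304.1  71. ] [604.4 268.6  71. ] [611.3 294.7  71. ]
```

View pics/g.png

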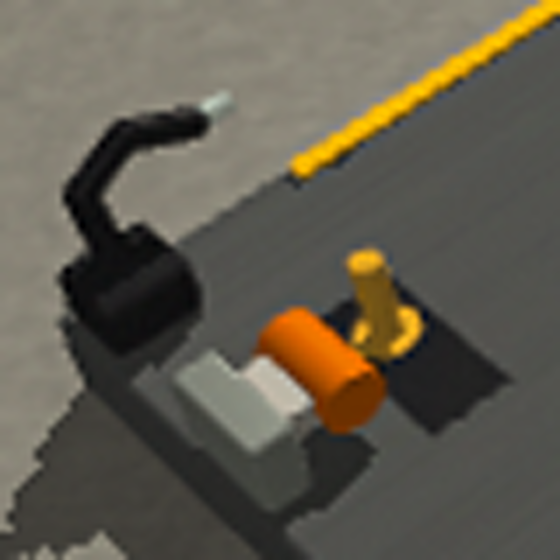

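```bash
python3 - <<'E'
from h import *
from sv import *
np.set_printoptions(precision=2,suppress=True)
def line(K,R,t,uv):
    d=R.T@np.linalg.inv(K)@np.array([uv[0],uv[1],1.]); return -R.T@t, d/np.linalg.norm(d)
m=json.load(open('st1.json'));W=(np.array(m['K']),cv2.Rodrigues(np.array(m['rvec']))[0],np.array(m['tvec']).ravel())
def tri(obs):
    A=0;b=0
    for c,d in obs:
        M=np.eye(3)-np.outer(d,d);A=A+M;b=b+M@c
    P=np.linalg.solve(A,b);return P,[np.linalg.norm((np.eye(3)-np.outer(d,d))@(P-c)) for c,d in obs]
S=cam('side');T=cam('top')
g=lambda x,y:(105+x/7-.4,245+y/7-.4)
a=lambda x,y:(x/6+115-.4,y/6+165-.4)
print('tip tri',tri([line(*S,g(225,100)),line(*T,a(180,75)),line(*W,(497/1.4286-.3,412/1.4286-.3))]))
print('tip SW',tri([line(*S,g(225,100)),line(*W,(497/1.4286-.3,412/1.4286-.3))]))
L=(170+279*.175-.4,195+241*.175-.4);R_=(330+133*.175-.4,195+238*.175-.4)
print('pinA',tri([line(*S,g(366,258)),line(*T,a(190,266)),line(*W,R_)]))
E
```

```text
tip tri (array([610.63, 269.31,  60.92]), [np.float64(0.5391377093334985), np.float64(1.1385266977100614), np.float64(1.483847384335197)])
tip SW (array([608.27, 269.92,  63.54]), [np.float64(0.2725307833340167), np.float64(0.2725307833343116)])
pinA (array([547.94, 270.47,  52.38]), [np.float64(2.625580883797007), np.float64(6.650475604522537), np.float64(4.092419235007891)])
```

```bash
python3 - <<'E'
import cv2
im=cv2.imread('pics/side0.png');cv2.imwrite('pics/g2.png',cv2.resize(im[215:350,105:285],(800,600),interpolation=2))
im=cv2.imread('pics/top0.png');cv2.imwrite('pics/a2.png',cv2.resize(im[170:220,115:175],(720,600),interpolation=2))
cv2.imwrite('pics/a3.png',cv2.resize(im[170:220,195:245],(600,600),interpolation=2))
im=cv2.imread('pics/st1.png');cv2.imwrite('pics/st1g.png',cv2.resize(im[240:320,320:400],(600,600),interpolation=2))
E
```

View pics/g2.png

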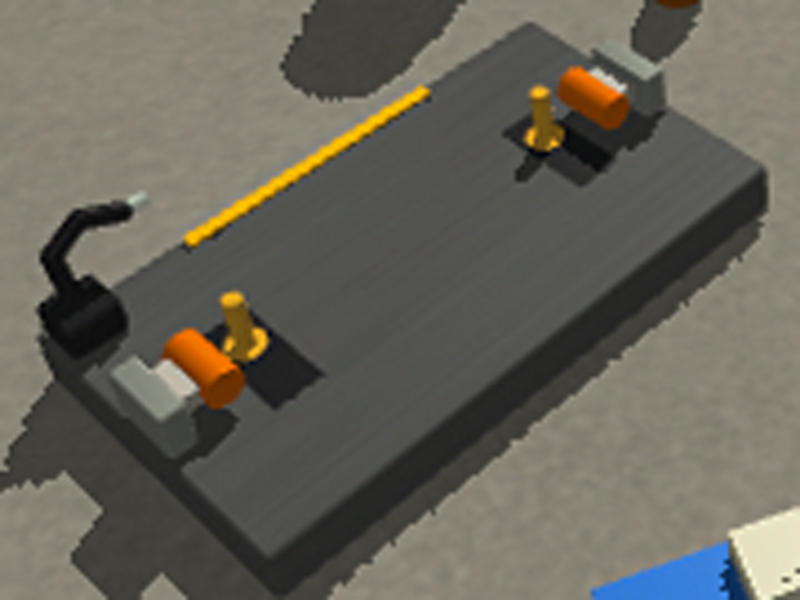

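View pics/a2.png

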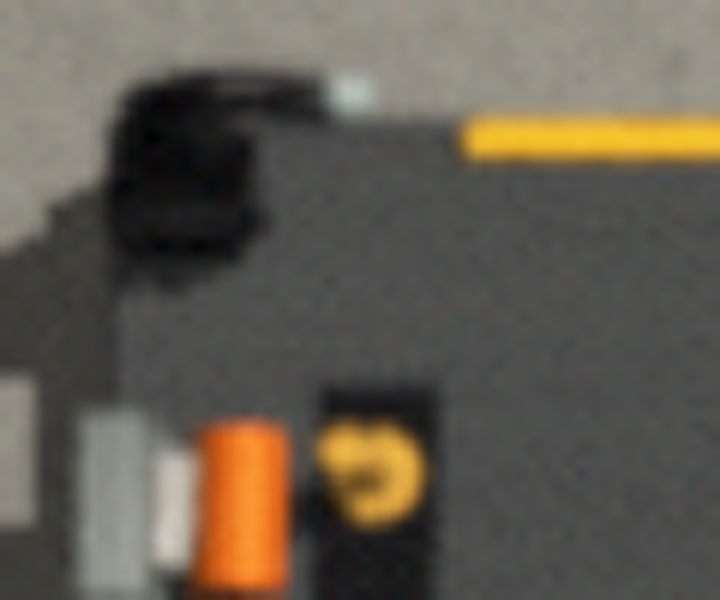

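View pics/a3.png

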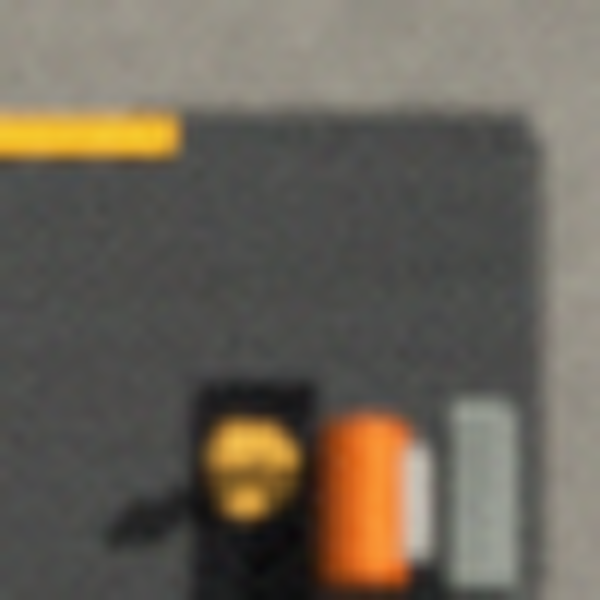

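View pics/st1g.png

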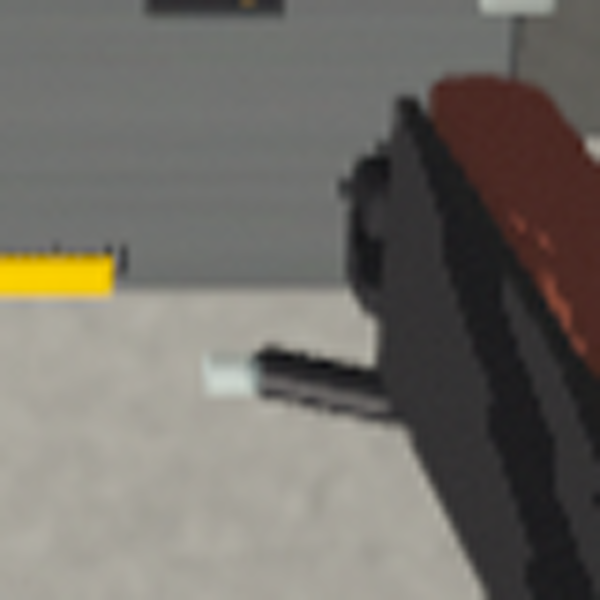

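```bash
cat > ba.py <<'E'
from h import *
import json
from scipy.optimize import least_squares
np.set_printoptions(precision=2,suppress=True)
m=json.load(open('st1.json'));Wc=(np.array(m['K']),np.array(m['rvec']).ravel(),np.array(m['tvec']).ravel())
def gc(n):
    K,R,t=cam(n);return K,cv2.Rodrigues(R)[0].ravel(),t
C={'side':gc('side'),'top':gc('top'),'w':Wc}
s=lambda x,y:(105+x*.225-.4,215+y*.225-.4)
a=lambda x,y:(x/6+115-.42,y/6+165-.42)
a2=lambda x,y:(x/12+115-.46,y/12+170-.46)
a3=lambda x,y:(x/12+195-.46,y/12+170-.46)
g=lambda x,y:(x/7.5+320-.43,y/7.5+240-.43)
z=lambda x,y:(x/1.4286-.3,y/1.4286-.3)
obs={'side':{'A':s(232,298),'B':s(540,92),'pm':s(528,24),'mm':s(768,172),'mp':s(268,560),'T':s(146,197)},
'top':{'A':a2(341,440),'B':a3(240,440),'pm':a3(540,115),'mm':a(748,492),'mp':a(52,497),'T':a2(370,95)},
'w':{'A':(330+133*.175-.4,195+238*.175-.4),'B':(170+279*.175-.4,195+241*.175-.4),'mm':z(252,229),'mp':z(564,229),'T':g(207,375)}}
def pts(p):
    X,Y,yaw,px,tx,ty,tz=p[:7];c,sn=np.cos(yaw),np.sin(yaw)
    L={'A':(px,75,51),'B':(px,-75,51),'pm':(75,-125,25),'mm':(-75,-125,25),'mp':(-75,125,25),'T':(tx,ty,tz)}
    return {k:(X+c*v[0]-sn*v[1],Y+sn*v[0]+c*v[1],v[2]) for k,v in L.items()}
def res(p):
    P=pts(p);r=[]
    for i,n in enumerate(C):
        d=p[7+6*i:13+6*i];K,rv,t=C[n]
        R=cv2.Rodrigues(d[:3])[0]@cv2.Rodrigues(rv)[0]
        for k,uv in obs[n].items():
            q=K@(R@np.array(P[k])+t+d[3:]);r+=list((q[:2]/q[2]-uv)/.5)
        r+=list(d[:3]/.004)+list(d[3:]/2)
    return np.array(r)
p0=np.r_[542,197,0,6,70,72,62,np.zeros(18)]
S=least_squares(res,p0)
cov=np.linalg.inv(S.jac.T@S.jac)
if __name__=='__main__':
    print(S.x[:7],np.degrees(S.x[2]),S.cost);print(np.sqrt(np.diag(cov))[:7])
    print(S.x[7:].reshape(3,6)*[57,57,57,1,1,1]);print(pts(S.x));print(S.fun)
E
python3 ba.py
```

```text
[543.61 197.17   0.     8.46  69.2   70.96  61.8 ] 0.24737749132221926 24.769877540198866
[1.34 1.74 0.   0.47 1.07 0.54 1.61]
[[-0.29  0.05 -0.02 -0.05  0.8   1.77]
 [-0.19  0.14 -0.02  1.25  1.39  1.47]
 [ 0.14 -0.09 -0.05  1.86 -0.24  2.5 ]]
{'A': (np.float64(551.739623608059), np.float64(272.20182250851025), 51), 'B': (np.float64(552.3872543537809), np.float64(122.20322060030179), 51), 'pm': (np.float64(619.1466795973736), np.float64(72.49099362762185), 25), 'mm': (np.float64(469.14807768916506), np.float64(71.84336288189986), 25), 'mp': (np.float64(468.06869311296174), np.float64(321.84103272891394), 25), 'T': (np.float64(612.504460897429), np.float64(268.4283950729036), np.float64(61.80326163154888))}
[ 0.6   0.87 -0.26  1.46  1.08 -1.38  0.22 -1.7  -0.98  0.47 -0.35 -0.26
 -1.26  0.2  -0.09 -0.02  0.4   0.88  1.65  0.79  0.57  0.2   0.19 -1.76
 -0.31  0.66 -2.7  -0.08  0.25 -0.22 -0.82  0.62 -0.1   0.62  0.69  0.73
 -2.28  0.75  1.9   0.41 -1.61  0.13  1.7  -0.89  0.02 -0.37  0.63 -0.39
 -0.21  0.93 -0.12  1.25]
```

>>> carry_out:
  targets:
    - [[0,0,0],[10,0,15],5]
    - [[0,0,0],[35,0,32],5]
    - [[0,0,0],[65,0,48],5]
    - [[0,0,0],[95,0,56],5]
    - [[0,0,0],[120,0,56],5]
    - [[0,0,0],[135,0,56],5]
    - [[0,0,0],[140,0,56],5]
    - [[0,0,0],[140,0,56],5]
    - [[0,0,0],[140,0,56],5]
    - [[0,0,0],[140,0,56],5]

```text
t: 10.38
ee_pos: [688.6, 198.1, 199.2]
orientation: [0.008, -3.14, 0.001]
ft_force: [-0.1, 0.3, -3.1]
width: 13.9
```

>>> carry_out:
  targets:
    - [[0,0,0],[0,0,0],5]
    - [[0,0,0],[0,0,0],5]

```text
t: 10.55
ee_pos: [689.3, 198.2, 199.8]
orientation: [0.008, -3.141, 0.0]
ft_force: [0.6, -0.1, -2.2]
width: 13.7
```

```bash
python3 lw.py st3; python3 -c "
import cv2;im=cv2.imread('pics/st3.png');cv2.imwrite('pics/st3z.png',cv2.resize(im[:200,80:480],(800,400),interpolation=2))"
```

```text
10.55 [689.27652979 198.23254316 199.83608478] [ 7.82852603e-03 -3.14125796e+00  7.40695653e-05] [ 0.57602457 -0.14397137 -2.16510425]
```

View pics/st3z.png

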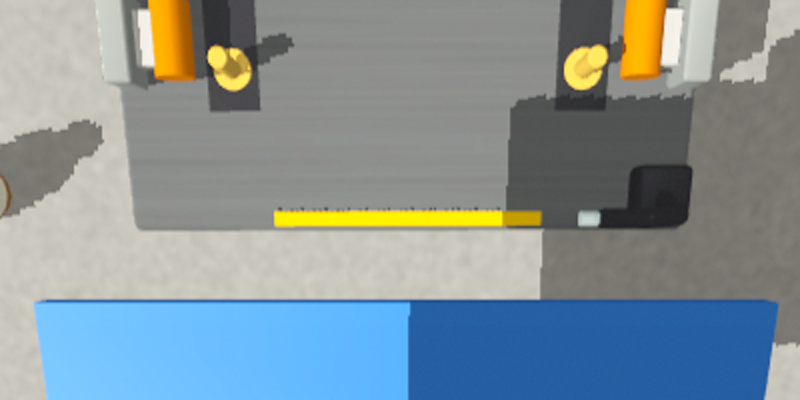

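Excellent near‑vertical view: pins at (218,56)/(598,54), guide tip (578–600, 211–227) in the zoom.

```bash
python3 - <<'E'
import cv2
im=cv2.imread('pics/st3.png')
a=cv2.resize(im[15:60,170:230],(480,360),interpolation=2);b=cv2.resize(im[15:60,340:400],(480,360),interpolation=2)
cv2.imwrite('pics/st3p.png',cv2.resize(cv2.hconcat([a,b]),(800,300)))
cv2.imwrite('pics/st3g.png',cv2.resize(im[75:125,350:430],(800,500),interpolation=2))
E
```

```text
(no output)
```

View pics/st3p.png

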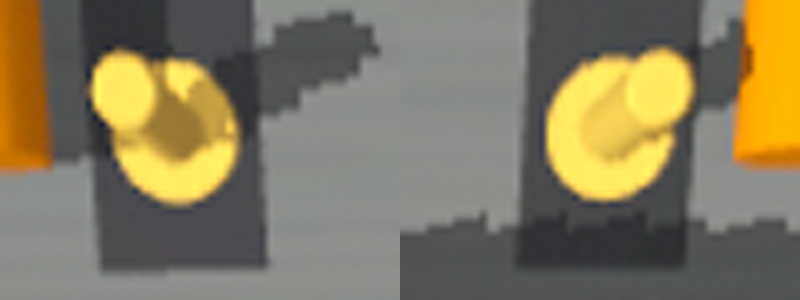

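View pics/st3g.png

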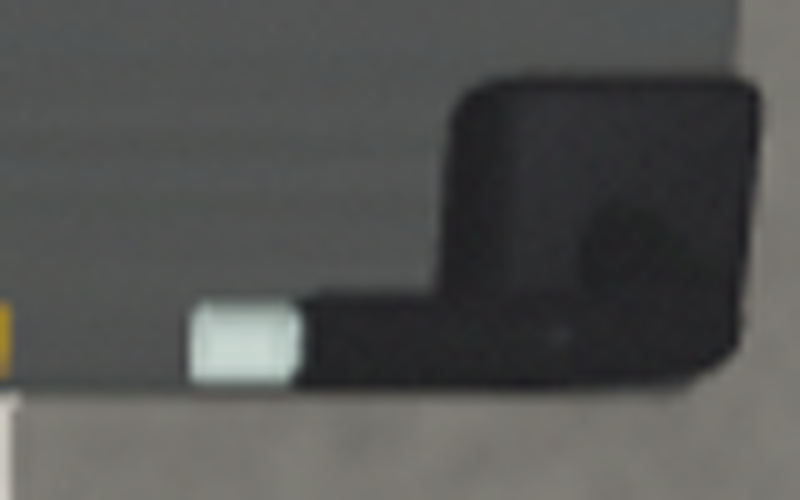

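```bash
python3 - <<'E'
from sv import *
np.set_printoptions(precision=2,suppress=True)
f='st3.json'
p=[rayj(f,q,51) for q in [(188.35,27.8),(378.6,27.5)]];print('pins',p,np.mean(p,0),np.linalg.norm(p[0]-p[1]))
m=json.load(open(f));R=cv2.Rodrigues(np.array(m['rvec']))[0];print('cam',-R.T@np.array(m['tvec']).ravel())
for z in (58,62,66):print('tip inner',z,rayj(f,(368.4,104.6),z),'tip outer',rayj(f,(368.4,112.8),z),rayj(f,(390,104.2),z))
print('edge',rayj(f,(360,113.5),25),rayj(f,(200,113.5),25))
S=lambda x,y:(170+x*.15-.4,15+y*.15-.4); T=lambda x,y:(340+(x-400)*.15-.4,15+y*.15-.4)
print('slot front',rayj(f,S(183,269),25),rayj(f,T(600,269),25))
print('carrier rear top', rayj(f,(100,150.5),188.2),rayj(f,(466,150.5),188.2))
for z in (40,50): print('block',z,rayj(f,(395.5,85),z), rayj(f,(398,82.5),z))
E
```

```text
pins [array([549.79, 124.03,  51.  ]), array([548.87, 274.85,  51.  ])] [549.33 199.44  51.  ] 150.8179219085208
cam [610.14 198.94 363.98]
tip inner 58 [607.43 269.4   58.  ] tip outer [613.9  269.87  58.  ] [607.03 287.1   58.  ]
tip inner 62 [607.46 268.48  62.  ] tip outer [613.85 268.95  62.  ] [607.07 285.94  62.  ]
tip inner 66 [607.5  267.56  66.  ] tip outer [613.81 268.02  66.  ] [607.12 284.79  66.  ]
edge [614.96 269.88  25.  ] [615.63 123.49  25.  ]
slot front [566.24 123.92  25.  ] [565.54 275.03  25.  ]
carrier rear top [630.62 109.94 188.2 ] [629.8  288.65 188.2 ]
block 40 [591.12 295.58  40.  ] [589.1  297.52  40.  ]
block 50 [591.7  292.59  50.  ] [589.74 294.48  50.  ]
```

```bash
python3 - <<'E'
from sv import *
np.set_printoptions(precision=2,suppress=True)
def line(f,uv):
    m=json.load(open(f));K=np.array(m['K']);R=cv2.Rodrigues(np.array(m['rvec']))[0];t=np.array(m['tvec']).ravel()
    d=R.T@np.linalg.inv(K)@np.array([uv[0],uv[1],1.]);return -R.T@t,d/np.linalg.norm(d)
def tri(obs):
    A=0;b=0
    for c,d in obs:
        M=np.eye(3)-np.outer(d,d);A=A+M;b=b+M@c
    P=np.linalg.solve(A,b);return P,[np.linalg.norm((np.eye(3)-np.outer(d,d))@(P-c)) for c,d in obs]
g=lambda x,y:(x/7.5+320-.43,y/7.5+240-.43)
h=lambda x,y:(x/10+350-.45,y/10+75-.45)
print('end',tri([line('st1.json',g(205,375)),line('st3.json',h(189,342))]))
print('glass/black',tri([line('st1.json',g(257,373)),line('st3.json',h(302,342))]))
# checks: pin tips
print('A',tri([line('st1.json',(330+133*.175-.4,195+238*.175-.4)),line('st3.json',(378.6,27.5))]))
print('B',tri([line('st1.json',(170+279*.175-.4,195+241*.175-.4)),line('st3.json',(188.35,27.8))]))
z=lambda x,y:(x/1.4286-.3,y/1.4286-.3)
# stage front edge: st1 row at col ~ 250/7.5 ; 
print('front', tri([line('st1.json',g(250,289)),line('st3.json',h(100,389))]))
print('stripe end',tri([line('st1.json',g(113,278)),line('st3.json',h(8,340))]))
E
```

```text
end (array([610.7 , 269.07,  61.95]), [np.float64(0.29720637777373854), np.float64(0.29720637777368225)])
glass/black (array([610.62, 277.67,  61.67]), [np.float64(0.34332275888169617), np.float64(0.3433227588817214)])
A (array([549.33, 274.24,  53.35]), [np.float64(0.0341587977795505), np.float64(0.03415879777943491)])
B (array([550.27, 124.58,  53.48]), [np.float64(0.046361822183434015), np.float64(0.046361822183456886)])
front (array([614.8 , 276.61,  24.31]), [np.float64(6.848094660429589), np.float64(6.848094660429638)])
stripe end (array([610.65, 259.92,  29.81]), [np.float64(0.006552784069918744), np.float64(0.006552784069878746)])
```

>>> carry_out:
  targets:
    - [[0,0,0],[0,15,0],5]
    - [[0,0,0],[0,45,0],5]
    - [[0,0,0],[0,80,0],5]
    - [[0,0,0],[0,115,0],5]
    - [[0,0,0],[0,150,0],5]
    - [[0,0,0],[0,185,0],5]
    - [[0,0,0],[0,210,0],5]
    - [[0,0,0],[0,225,0],5]
    - [[0,0,0],[0,230,0],5]
    - [[0,0,0],[0,230,0],5]

```text
t: 11.43
ee_pos: [689.4, 429.2, 199.3]
orientation: [0.01, -3.141, 0.001]
ft_force: [0.1, 0.0, -3.4]
width: 13.6
```

>>> carry_out:
  targets:
    - [[0,0,0],[0,0,0],5]
    - [[0,0,0],[0,0,0],5]
    - [[0,0,0],[0,0,0],5]
    - [[0,0,0],[0,0,0],5]

```text
t: 11.77
ee_pos: [690.5, 426.6, 199.9]
orientation: [-0.005, 3.142, -0.0]
ft_force: [0.2, -0.6, -2.7]
width: 13.9
```

```bash
python3 lw.py st4; python3 -c "
import cv2;im=cv2.imread('pics/st4.png');cv2.imwrite('pics/st4z.png',cv2.resize(im[:200,0:266],(800,600),interpolation=2))"
```

```text
11.7667 [690.53941352 426.60196486 199.94538215] [-4.66694803e-03  3.14152692e+00 -2.33738937e-04] [ 0.23402008 -0.60085594 -2.67309065]
```

View pics/st4z.png

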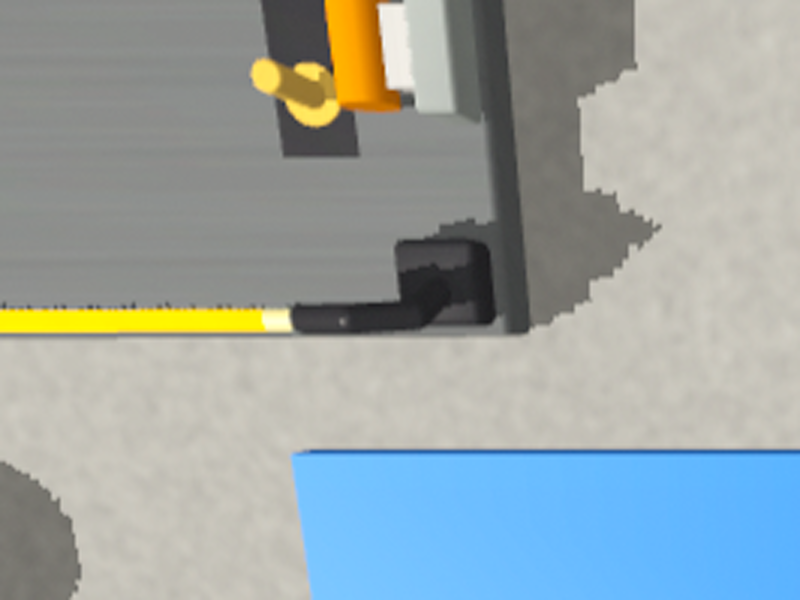

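```bash
cat > tri.py <<'E'
from sv import *
np.set_printoptions(precision=2,suppress=True)
def line(f,uv):
    m=json.load(open(f));K=np.array(m['K']);R=cv2.Rodrigues(np.array(m['rvec']))[0];t=np.array(m['tvec']).ravel()
    d=R.T@np.linalg.inv(K)@np.array([uv[0],uv[1],1.]);return -R.T@t,d/np.linalg.norm(d)
def tri(obs):
    A=0;b=0
    for c,d in obs:
        M=np.eye(3)-np.outer(d,d);A=A+M;b=b+M@c
    P=np.linalg.solve(A,b);return P,[np.linalg.norm((np.eye(3)-np.outer(d,d))@(P-c)) for c,d in obs]
E
python3 - <<'E'
from tri import *
im=cv2.imread('pics/st4.png');cv2.imwrite('pics/st4p.png',cv2.resize(im[10:50,70:120],(800,640),interpolation=2)[:600]);cv2.imwrite('pics/st4g.png',cv2.resize(im[70:120,70:180],(800,364),interpolation=2))
h=lambda x,y:(x/10+350-.45,y/10+75-.45)
k=lambda x,y:(x*.3325-.33,y/3-.33)
print('A',tri([line('st3.json',(378.6,27.5)),line('st4.json',k(266,77))]))
print('glass/black',tri([line('st3.json',h(302,342)),line('st4.json',k(291,320))]))
print('end',tri([line('st3.json',h(189,342)),line('st4.json',k(262,320))]))
print('collar',tri([line('st3.json',(340+208*.15-.4,15+128*.15-.4)),line('st4.json',k(315,94))]))
E
```

```text
A (array([549.51, 274.38,  52.9 ]), [np.float64(0.2573069494964524), np.float64(0.25730694949657024)])
glass/black (array([610.74, 277.48,  63.75]), [np.float64(0.10052144760941491), np.float64(0.10052144760951509)])
end (array([610.77, 268.77,  61.96]), [np.float64(0.08644533289676969), np.float64(0.08644533289689782)])
collar (array([548.88, 274.56,  26.18]), [np.float64(0.05094019963964938), np.float64(0.0509401996396583)])
```

View pics/st4p.png

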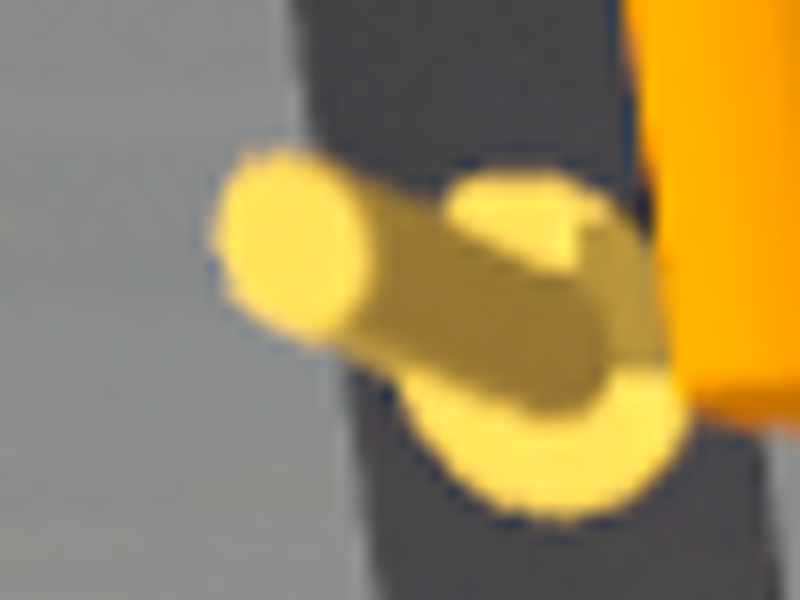

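View pics/st4g.png

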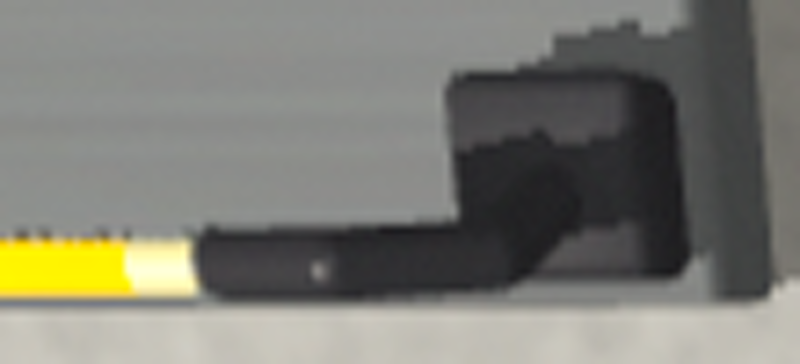

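>>> carry_out:
  targets:
    - [[0,0,0],[-10,-15,0],5]
    - [[0,0,0],[-30,-45,0],5]
    - [[0,0,0],[-52,-80,0],5]
    - [[0,0,0],[-74,-115,0],5]
    - [[0,0,0],[-97,-150,0],5]
    - [[0,0,0],[-120,-183,0],5]
    - [[0,0,0],[-135,-208,0],5]
    - [[0,0,0],[-144,-222,0],5]
    - [[0,0,0],[-147,-228,0],5]
    - [[0,0,0],[-147,-228,0],5]

```text
t: 12.65
ee_pos: [542.9, 198.8, 200.3]
orientation: [-0.004, 3.141, 0.0]
ft_force: [0.4, 0.2, -3.6]
width: 14.0
```

>>> carry_out:
  targets:
    - [[0,0,0],[0,0,-15],5]
    - [[0,0,0],[0,0,-40],5]
    - [[0,0,0],[0,0,-60],5]
    - [[0,0,0],[0,0,-70],5]
    - [[0,0,0],[0,0,-75],5]
    - [[0,0,0],[0,0,-75],5]
    - [[0,0,0],[0,0,-75],5]
    - [[0,0,0],[0,0,-75],5]
    - [[0,0,0],[0,0,-75],5]
    - [[0,0,0],[0,0,-75],5]

```text
t: 13.48
ee_pos: [543.6, 200.3, 125.6]
orientation: [-0.007, 3.14, 0.001]
ft_force: [-0.1, 0.1, -2.6]
width: 13.6
```

```bash
python3 lw.py st5; python3 -c "
from h import *
save('side','s5.png')
for i in range(4):
  o=monitor.get_obs();print(o['t'],o['ee_pos'],o['orientation'],o['ft_force'],o['moment']);vision.get_image('top')"
```

```text
13.4833 [543.63473597 200.3010275  125.63447584] [-7.27680385e-03  3.13997828e+00  8.63669586e-04] [-0.09032866  0.11310433 -2.63552897]
13.5833 [543.36321499 200.14928204 125.29990441] [-7.16245883e-03  3.14059436e+00  5.32285829e-04] [ 0.17047388  0.1116551  -2.29000636] [-0.01529643 -0.07007506 -0.06216872]
13.6333 [543.25897276 200.13477344 125.15943416] [-7.13690245e-03  3.14084044e+00  4.15636134e-04] [ 0.05583073 -0.08599262 -2.33807821] [-0.00586856  0.03334781  0.01966373]
13.6833 [543.19150324 200.09476725 125.03405475] [-7.16148697e-03  3.14102931e+00  3.09107715e-04] [ 0.0908293   0.53550081 -3.10000851] [ 0.08626165  0.05867065 -0.02954777]
13.7333 [543.1192367  200.05778737 124.91673758] [-7.16209427e-03  3.14124141e+00  1.23888568e-04] [ 0.11512433 -0.17214337 -2.65922824] [0.05771563 0.04186823 0.10710156]
```

View pics/st5.png

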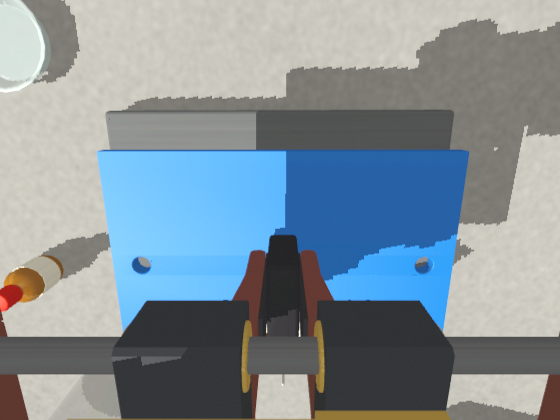

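View pics/s5.png

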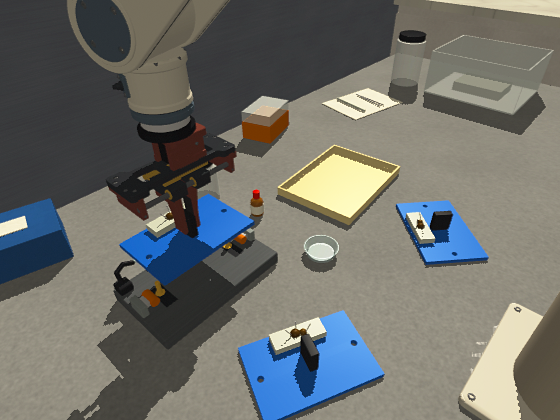

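>>> carry_out:
  targets:
    - [[0,0.5,0],[0,-0.7,-10],5]
    - [[0,1,0],[0,-1.4,-22],5]
    - [[0,1.5,0],[0,-1.4,-32],5]
    - [[0,2,0],[0,-1.4,-40],5]
    - [[0,2.5,0],[0,-1.4,-45],5]
    - [[0,3,0],[0,-1.4,-48],5]
    - [[0,3,0],[0,-1.4,-49],5]
    - [[0,3,0],[0,-1.4,-49],5]
    - [[0,3,0],[0,-1.4,-49],5]
    - [[0,3,0],[0,-1.4,-49],5]

```text
t: 14.62
ee_pos: [543.3, 198.8, 76.1]
orientation: [0.007, -3.09, -0.001]
ft_force: [-1.2, -0.2, -2.4]
width: 13.9
```

>>> carry_out:
  targets:
    - [[0,0,0],[0,0,0],5]
    - [[0,0,0],[0,0,0],5]
    - [[0,0,0],[0,0,0],5]
    - [[0,0,0],[0,0,0],5]

```text
t: 14.95
ee_pos: [543.1, 198.7, 75.9]
orientation: [0.007, -3.09, -0.0]
ft_force: [-0.9, 0.4, -2.8]
width: 13.9
```

```bash
cat > st.py <<'E'
from h import *
import sys
o=monitor.get_obs();np.set_printoptions(precision=2,suppress=True)
R=cv2.Rodrigues(o['orientation'])[0]
print(round(o['t'],2),o['ee_pos'],'yaw',np.degrees(np.arctan2(-R[0,1],R[1,1])).round(2),'pitch',np.degrees(np.arcsin(R[2,0])).round(2),'roll',np.degrees(R[2,1]).round(2),'F',o['ft_force'],'M',o['moment'],o['width'].round(1))
d=np.array([0,0,19.6]); print('hole mid rel TCP',(o['ee_pos']+R@d))
E
python3 st.py; python3 lw.py st6; python3 -c "
from h import *
a=save('side','s6.png');save('top','t6.png')
cv2.imwrite('pics/s6z.png',cv2.resize(a[215:350,95:275,::-1],(800,600),interpolation=2))
im=cv2.imread('pics/st6.png')
a=cv2.resize(im[235:290,110:180],(400,314),interpolation=2);b=cv2.resize(im[235:290,390:460],(400,314),interpolation=2)
cv2.imwrite('pics/st6p.png',cv2.hconcat([a,b]))"; python3 st.py
```

```text
14.95 [543.10337114 198.7112711   75.8824987 ] [ 7.22133556e-03 -3.08956974e+00 -3.16245901e-04] [-0.89856529  0.3931312  -2.78164525]Traceback (most recent call last):
  File "st.py", line 5, in <module>
    print(round(o['t'],2),o['ee_pos'],'yaw',np.degrees(np.arctan2(-R[0,1],R[1,1])).round(2),'pitch',np.degrees(np.arcsin(R[2,0])).round(2),'roll',np.degrees(R[2,1]).round(2),'F',o['ft_force'],'M',o['moment'],o['width'].round(1))
                                                                                                                                                                                                                ^^^^^^^^^^^^^^^^
AttributeError: 'float' object has no attribute 'round'
Traceback (most recent call last):
  File "st.py", line 5, in <module>
    print(round(o['t'],2),o['ee_pos'],'yaw',np.degrees(np.arctan2(-R[0,1],R[1,1])).round(2),'pitch',np.degrees(np.arcsin(R[2,0])).round(2),'roll',np.degrees(R[2,1]).round(2),'F',o['ft_force'],'M',o['moment'],o['width'].round(1))
                                                                                                                                                                                                                ^^^^^^^^^^^^^^^^
AttributeError: 'float' object has no attribute 'round'
```

View pics/s6z.png

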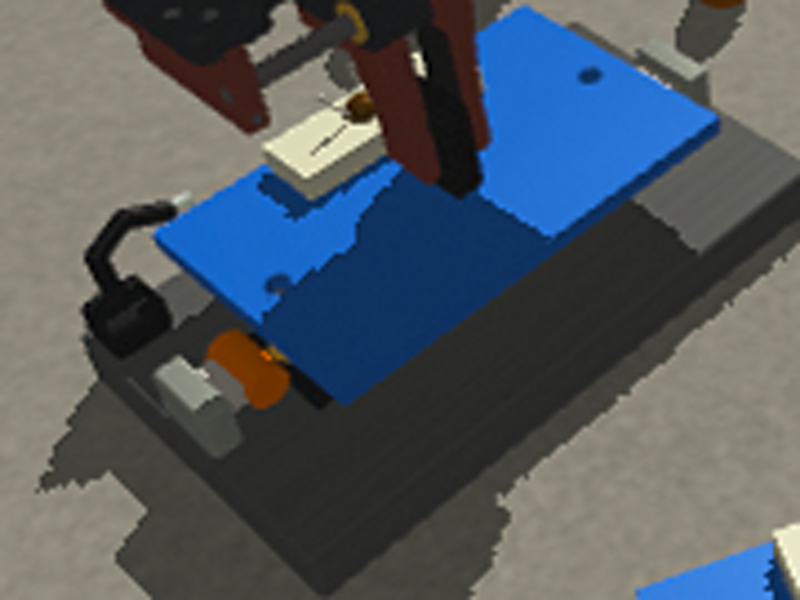

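View pics/st6p.png

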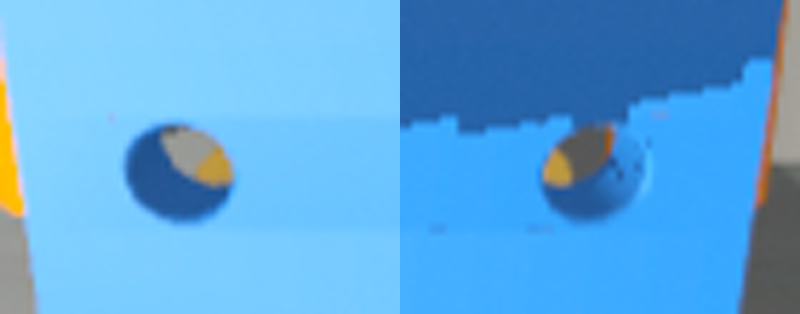

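```bash
sed -i "s/o\['width'\].round(1)/round(float(o['width']),1)/" st.py; python3 st.py; python3 - <<'E'
from tri import *
f='st6.json'
P=[rayj(f,q,51) for q in [(150.9,266.5),(412.0,266.6)]];print('pins',P,np.mean(P,0),np.linalg.norm(P[0]-P[1]))
# hole top rims
L=lambda x,y:(110+x*.175-.4,235+y*.175-.4);R=lambda x,y:(390+(x-400)*.175-.4,235+y*.175-.4)
for z in (64,65,66):
  h=[rayj(f,q,z) for q in [L(180,173),R(594,172)]];print('holes top',z,h,np.mean(h,0),np.linalg.norm(h[0]-h[1]))
E
```

```text
15.1 [543.04 198.65  75.72] yaw 0.26 pitch 3.0 roll 0.01 F [-0.43 -0.05 -3.39] M [-0.01 -0.04 -0.01] 13.8
hole mid rel TCP [542.02 198.65  56.15]
pins [array([550.7, 124. ,  51. ]), array([550.17, 274.5 ,  51.  ])] [550.43 199.25  51.  ] 150.50454566736062
holes top 64 [array([544.51, 123.9 ,  64.  ]), array([543.81, 275.55,  64.  ])] [544.16 199.73  64.  ] 151.6500030776722
holes top 65 [array([544.11, 124.32,  65.  ]), array([543.42, 275.13,  65.  ])] [543.76 199.72  65.  ] 150.80678379260473
holes top 66 [array([543.71, 124.74,  66.  ]), array([543.02, 274.7 ,  66.  ])] [543.37 199.72  66.  ] 149.96356450753723
```

>>> carry_out:
  targets:
    - [[0,0,0],[0,-0.3,-1.5],5]
    - [[0,0,0],[0,-0.5,-3],5]
    - [[0,0,0],[0,-0.5,-3.5],5]
    - [[0,0,0],[0,-0.5,-3.5],5]
    - [[0,0,0],[0,-0.5,-3.5],5]
    - [[0,0,0],[0,-0.5,-3.5],5]

```text
t: 15.6
ee_pos: [543.1, 198.2, 72.2]
orientation: [0.007, -3.089, -0.0]
ft_force: [-0.3, 0.6, -2.5]
width: 13.7
```

```bash
python3 st.py
```

```text
15.6 [543.08 198.2   72.16] yaw 0.26 pitch 3.0 roll 0.02 F [-0.29  0.57 -2.46] M [ 0.09 -0.04  0.04] 13.7
hole mid rel TCP [542.05 198.2   52.58]
```

>>> carry_out:
  targets:
    - [[0,0,0],[0,0,-0.4],5]
    - [[0,0,0],[0,0,-0.8],5]
    - [[0,0,0],[0,0,-0.8],5]
    - [[0,0,0],[0,0,-0.8],5]

```text
t: 15.93
ee_pos: [543.0, 198.2, 71.4]
orientation: [0.007, -3.089, -0.0]
ft_force: [0.5, -0.5, -2.5]
width: 13.6
```

```bash
python3 st.py
```

```text
15.93 [543.03 198.19  71.38] yaw 0.26 pitch 3.0 roll 0.01 F [ 0.51 -0.47 -2.53] M [ 0.02 -0.03 -0.03] 13.6
hole mid rel TCP [542.01 198.19  51.81]
```

>>> carry_out:
  targets:
    - [[0,0,0],[0,0,-0.3],5]
    - [[0,0,0],[0,0,-0.5],5]
    - [[0,0,0],[0,0,-0.5],5]
    - [[0,0,0],[0,0,-0.5],5]

```text
t: 16.27
ee_pos: [543.1, 198.2, 71.1]
orientation: [0.007, -3.089, -0.0]
ft_force: [-1.0, 0.4, 0.6]
width: 13.7
```

>>> carry_out:
  targets:
    - [[0,0,0],[0,0,-0.3],5]
    - [[0,0,0],[0,0,-0.5],5]
    - [[0,0,0],[0,0,-0.5],5]
    - [[0,0,0],[0,0,-0.5],5]

```text
t: 16.6
ee_pos: [543.1, 198.2, 71.0]
orientation: [0.007, -3.089, -0.0]
ft_force: [-3.1, -0.4, 6.0]
width: 13.9
```

```bash
python3 st.py
```

```text
16.6 [543.09 198.21  70.98] yaw 0.27 pitch 2.99 roll 0.02 F [-3.07 -0.36  5.97] M [-0.13  0.49  0.01] 13.9
hole mid rel TCP [542.07 198.21  51.41]
```

>>> carry_out:
  targets:
    - [[0,0.25,0],[0,0,0.7],5]
    - [[0,0.5,0],[0,0,1.2],5]
    - [[0,0.5,0],[1.5,0,1.2],5]
    - [[0,0.5,0],[3,0,1.2],5]
    - [[0,0.5,0],[4.5,0,1.2],5]
    - [[0,0.5,0],[6,0,1.2],5]
    - [[0,0.5,0],[6,0,1.2],5]
    - [[0,0.5,0],[6,0,1.2],5]
    - [[0,0.5,0],[6,0,1.2],5]

```text
t: 17.35
ee_pos: [548.9, 198.1, 71.5]
orientation: [0.007, -3.08, -0.0]
ft_force: [-0.7, 0.3, -2.7]
width: 13.7
```

```bash
python3 st.py; python3 lw.py st7; python3 -c "
from h import *
a=save('side','s7.png')
cv2.imwrite('pics/s7z.png',cv2.resize(a[235:325,105:225,::-1],(800,600),interpolation=2))
im=cv2.imread('pics/st7.png')
a=cv2.resize(im[235:290,110:180],(400,314),interpolation=2);b=cv2.resize(im[235:290,390:460],(400,314),interpolation=2)
cv2.imwrite('pics/st7p.png',cv2.hconcat([a,b]))"
```

```text
17.35 [548.94 198.14  71.47] yaw 0.26 pitch 3.51 roll 0.01 F [-0.69  0.32 -2.74] M [ 0.02 -0.03  0.  ] 13.7
hole mid rel TCP [547.74 198.14  51.91]
17.35 [548.93911742 198.13957046  71.47125146] [ 7.08366350e-03 -3.08028980e+00 -1.12891685e-04] [-0.68866748  0.31613513 -2.74385765]
```

View pics/st7p.png

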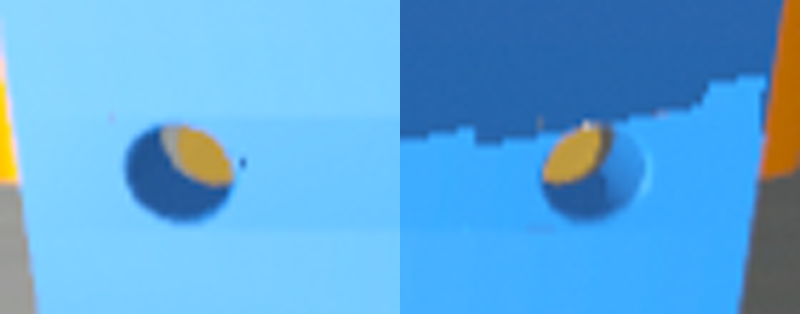

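View pics/s7z.png

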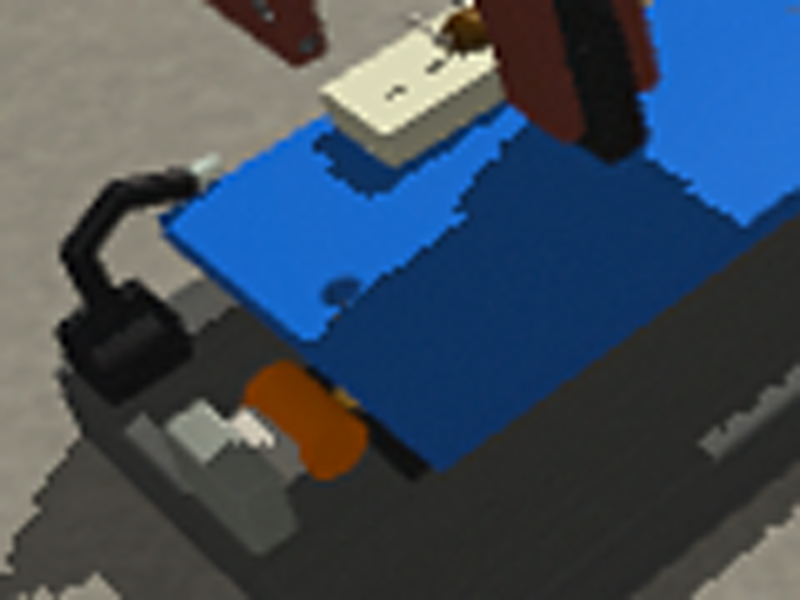

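```bash
python3 - <<'E'
import cv2
im=cv2.imread('pics/st7.png')
a=cv2.resize(im[252:278,128:154],(400,400),interpolation=0);b=cv2.resize(im[252:278,411:437],(400,400),interpolation=0)
cv2.imwrite('pics/st7q.png',cv2.hconcat([a,b]))
E
```

```text
(no output)
```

View pics/st7q.png

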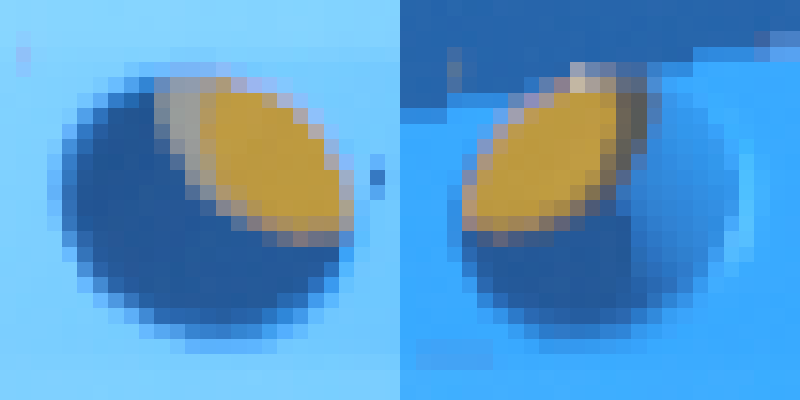

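>>> carry_out:
  targets:
    - [[0,0,0],[0.5,0,0],5]
    - [[0,0,0],[0.9,0,0],5]
    - [[0,0,0],[0.9,0,0],5]
    - [[0,0,0],[0.9,0,-0.5],5]
    - [[0,0,0],[0.9,0,-1],5]
    - [[0,0,0],[0.9,0,-1.4],5]
    - [[0,0,0],[0.9,0,-1.4],5]
    - [[0,0,0],[0.9,0,-1.4],5]
    - [[0,0,0],[0.9,0,-1.4],5]

```text
t: 18.2
ee_pos: [550.0, 198.2, 70.2]
orientation: [0.007, -3.081, -0.0]
ft_force: [0.1, 0.5, -2.4]
width: 14.2
```

```bash
python3 st.py
```

```text
18.2 [549.95 198.16  70.17] yaw 0.26 pitch 3.5 roll 0.02 F [ 0.06  0.47 -2.4 ] M [ 0.04 -0.08  0.02] 14.2
hole mid rel TCP [548.76 198.16  50.61]
```

>>> carry_out:
  targets:
    - [[0,0,0],[0,0,-0.4],5]
    - [[0,0,0],[0,0,-0.8],5]
    - [[0,0,0],[0,0,-1.2],5]
    - [[0,0,0],[0,0,-1.2],5]
    - [[0,0,0],[0,0,-1.2],5]

```text
t: 18.62
ee_pos: [549.9, 198.2, 68.9]
orientation: [0.007, -3.08, -0.0]
ft_force: [0.6, 0.7, -2.9]
width: 13.9
```

```bash
python3 st.py;python3 lw.py st8; python3 - <<'E'
import cv2
im=cv2.imread('pics/st8.png')
a=cv2.resize(im[252:278,128:154],(400,400),interpolation=0);b=cv2.resize(im[252:278,411:437],(400,400),interpolation=0)
cv2.imwrite('pics/st8q.png',cv2.hconcat([a,b]))
E
```

```text
18.62 [549.9  198.16  68.92] yaw 0.27 pitch 3.5 roll 0.01 F [ 0.56  0.71 -2.87] M [ 0.01 -0.06  0.02] 13.9
hole mid rel TCP [548.7  198.16  49.36]
18.6167 [549.90101897 198.15912081  68.92153011] [ 7.20257865e-03 -3.08041600e+00 -1.30033283e-04] [ 0.56238988  0.71258576 -2.87383195]
```

View pics/st8q.png

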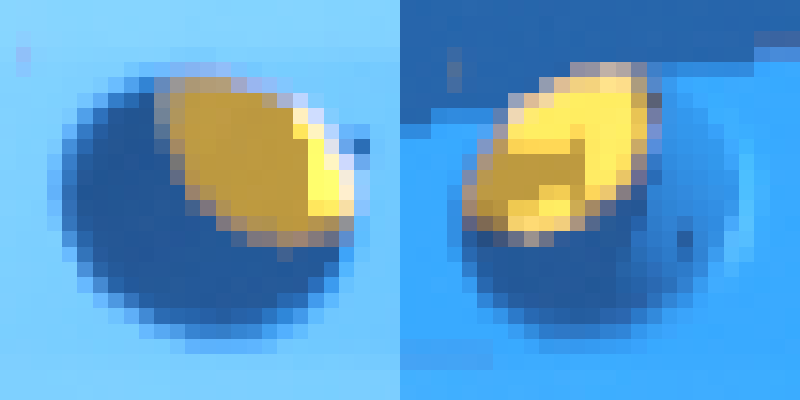

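>>> carry_out:
  targets:
    - [[0,0,0],[0,0,-0.5],5]
    - [[0,0,0],[0,0,-1],5]
    - [[0,0,0],[0,0,-1.5],5]
    - [[0,0,0],[0,0,-2],5]
    - [[0,0,0],[0,0,-2],5]
    - [[0,-1,0],[-0.35,0,-2],5]
    - [[0,-2,0],[-0.7,0,-2],5]
    - [[0,-3,0],[-1.05,0,-2],5]
    - [[0,-3.5,0],[-1.2,0,-2],5]
    - [[0,-3.5,0],[-1.2,0,-2],5]

```text
t: 19.5
ee_pos: [548.1, 198.2, 67.0]
orientation: [-0.008, 3.141, -0.0]
ft_force: [-0.2, 0.2, -2.7]
width: 14.0
```

```bash
python3 st.py
```

```text
19.5 [548.09 198.19  67.04] yaw 0.29 pitch -0.02 roll -0.01 F [-0.21  0.24 -2.66] M [-0.05  0.01 -0.03] 14.0
hole mid rel TCP [548.1  198.18  47.44]
```

>>> carry_out:
  targets:
    - [[0,0,0],[0,0,-0.7],5]
    - [[0,0,0],[0,0,-1.4],5]
    - [[0,0,0],[0,0,-2.1],5]
    - [[0,0,0],[0,0,-2.8],5]
    - [[0,0,0],[0,0,-2.8],5]
    - [[0,0,0],[0,0,-2.8],5]

```text
t: 20.0
ee_pos: [548.7, 198.1, 64.0]
orientation: [0.007, -3.141, 0.0]
ft_force: [0.9, -0.1, -3.1]
width: 13.7
```

```bash
python3 st.py
```

```text
20.0 [548.73 198.13  64.02] yaw 0.26 pitch 0.01 roll -0.01 F [ 0.94 -0.12 -3.14] M [ 0.05 -0.02  0.  ] 13.7
hole mid rel TCP [548.73 198.12  44.42]
```

>>> carry_out:
  targets:
    - [[0,0,0],[0,0,-0.5],5]
    - [[0,0,0],[0,0,-1],5]
    - [[0,0,0],[0,0,-1.5],5]
    - [[0,0,0],[0,0,-2],5]
    - [[0,0,0],[0,0,-2],5]
    - [[0,0,0],[0,0,-2],5]

```text
t: 20.5
ee_pos: [548.9, 198.2, 62.4]
orientation: [-0.007, 3.141, 0.0]
ft_force: [0.4, -0.5, 1.0]
width: 13.5
```

```bash
python3 st.py
```

```text
20.5 [548.87 198.24  62.45] yaw 0.27 pitch -0.02 roll 0.01 F [ 0.38 -0.48  0.98] M [0.08 0.25 0.01] 13.5
hole mid rel TCP [548.87 198.24  42.85]
```

>>> carry_out:
  targets:
    - [[0,0,0],[0,0,-0.5],5]
    - [[0,0,0],[0,0,-1],5]
    - [[0,0,0],[0,0,-1],5]
    - [[0,0,0],[0,0,-1],5]

```text
t: 20.83
ee_pos: [549.1, 198.3, 61.5]
orientation: [-0.007, 3.141, 0.0]
ft_force: [-1.7, -0.1, 3.7]
width: 14.1
```

```bash
python3 st.py
```

```text
20.83 [549.08 198.3   61.47] yaw 0.27 pitch -0.04 roll 0.01 F [-1.68 -0.15  3.67] M [-0.06  0.18  0.02] 14.1
hole mid rel TCP [549.1  198.3   41.87]
```

>>> carry_out:
  targets:
    - [[0,0,0],[0,0,-0.5],5]
    - [[0,0,0],[0,0,-1],5]
    - [[0,0,0],[0,0,-1],5]
    - [[0,0,0],[0,0,-1],5]

```text
t: 21.17
ee_pos: [549.1, 198.2, 60.2]
orientation: [-0.007, 3.141, 0.0]
ft_force: [-0.0, 0.3, 2.9]
width: 13.9
```

```bash
python3 st.py
```

```text
21.17 [549.08 198.23  60.15] yaw 0.27 pitch -0.04 roll 0.01 F [-0.05  0.3   2.9 ] M [ 0.02 -0.17 -0.01] 13.9
hole mid rel TCP [549.09 198.24  40.55]
```

>>> carry_out:
  targets:
    - [[0,0,0],[0,0,-0.5],5]
    - [[0,0,0],[0,0,-1],5]
    - [[0,0,0],[0,0,-1],5]
    - [[0,0,0],[0,0,-1],5]

```text
t: 21.5
ee_pos: [548.9, 198.2, 59.0]
orientation: [-0.007, 3.141, -0.0]
ft_force: [1.5, 0.1, 0.6]
width: 13.8
```

```bash
python3 st.py
```

```text
21.5 [548.85 198.16  58.99] yaw 0.27 pitch -0.01 roll -0.0 F [1.48 0.13 0.59] M [ 0.04 -0.35  0.04] 13.8
hole mid rel TCP [548.86 198.16  39.39]
```

>>> carry_out:
  targets:
    - [[0,0,0],[0,0,-0.7],5]
    - [[0,0,0],[0,0,-1.4],5]
    - [[0,0,0],[0,0,-2.1],5]
    - [[0,0,0],[0,0,-2.8],5]
    - [[0,0,0],[0,0,-3.5],5]
    - [[0,0,0],[0,0,-4],5]
    - [[0,0,0],[0,0,-4],5]

```text
t: 22.08
ee_pos: [548.3, 198.1, 54.8]
orientation: [0.007, -3.141, 0.0]
ft_force: [0.5, -0.1, -1.2]
width: 14.0
```

```bash
python3 st.py
```

```text
22.08 [548.31 198.09  54.83] yaw 0.27 pitch 0.05 roll -0.01 F [ 0.45 -0.07 -1.24] M [ 0.09 -0.05 -0.01] 14.0
hole mid rel TCP [548.3  198.08  35.23]
```

>>> carry_out:
  targets:
    - [[0,0,0],[0,0,-0.7],5]
    - [[0,0,0],[0,0,-1.4],5]
    - [[0,0,0],[0,0,-2.1],5]
    - [[0,0,0],[0,0,-2.8],5]
    - [[0,0,0],[0,0,-3.5],5]
    - [[0,0,0],[0,0,-4],5]
    - [[0,0,0],[0,0,-4],5]

```text
t: 22.67
ee_pos: [548.7, 198.1, 51.0]
orientation: [0.007, -3.141, 0.0]
ft_force: [-0.6, -0.4, -1.3]
width: 14.0
```

```bash
python3 st.py
```

```text
22.67 [548.68 198.13  51.02] yaw 0.27 pitch 0.01 roll -0.01 F [-0.63 -0.39 -1.34] M [0.03 0.01 0.02] 14.0
hole mid rel TCP [548.68 198.13  31.42]
```

>>> carry_out:
  targets:
    - [[0,0,0],[0,0,-0.7],5]
    - [[0,0,0],[0,0,-1.4],5]
    - [[0,0,0],[0,0,-2.1],5]
    - [[0,0,0],[0,0,-2.8],5]
    - [[0,0,0],[0,0,-3.5],5]
    - [[0,0,0],[0,0,-4.2],5]
    - [[0,0,0],[0,0,-4.8],5]
    - [[0,0,0],[0,0,-4.8],5]
    - [[0,0,0],[0,0,-4.8],5]

```text
t: 23.42
ee_pos: [548.6, 198.1, 46.0]
orientation: [0.007, -3.141, 0.0]
ft_force: [1.5, -0.4, -4.9]
width: 13.4
```

```bash
python3 st.py
```

```text
23.42 [548.57 198.11  46.04] yaw 0.26 pitch 0.02 roll -0.01 F [ 1.46 -0.35 -4.91] M [-0.   -0.14 -0.  ] 13.4
hole mid rel TCP [548.56 198.11  26.44]
```

>>> carry_out:
  targets:
    - [[0,0,0],[0,0,-0.5],5]
    - [[0,0,0],[0,0,-1],5]
    - [[0,0,0],[0,0,-1.3],5]
    - [[0,0,0],[0,0,-1.3],5]
    - [[0,0,0],[0,0,-1.3],5]

```text
t: 23.83
ee_pos: [548.6, 198.1, 44.9]
orientation: [0.007, -3.141, 0.0]
ft_force: [-0.3, 0.9, -3.9]
width: 13.4
```

```bash
python3 st.py
```

```text
23.83 [548.56 198.11  44.94] yaw 0.26 pitch 0.02 roll -0.01 F [-0.31  0.94 -3.87] M [ 0.06 -0.01 -0.01] 13.4
hole mid rel TCP [548.55 198.1   25.34]
```

>>> carry_out:
  targets:
    - [[0,0,0],[0,0,-0.4],5]
    - [[0,0,0],[0,0,-0.8],5]
    - [[0,0,0],[0,0,-0.8],5]
    - [[0,0,0],[0,0,-0.8],5]

```text
t: 24.17
ee_pos: [548.6, 198.2, 44.6]
orientation: [0.007, -3.141, 0.0]
ft_force: [-2.9, -0.6, 2.8]
width: 14.1
```

```bash
python3 st.py
```

```text
24.17 [548.62 198.15  44.62] yaw 0.27 pitch 0.01 roll -0.0 F [-2.92 -0.59  2.79] M [-0.12  0.43  0.02] 14.1
hole mid rel TCP [548.61 198.15  25.02]
```

Contact with the stage top at underside ≈25.0. One more gentle press, then a look.

>>> carry_out:
  targets:
    - [[0,0,0],[0,0,-0.3],5]
    - [[0,0,0],[0,0,-0.6],5]
    - [[0,0,0],[0,0,-0.6],5]
    - [[0,0,0],[0,0,-0.6],5]

```text
t: 24.5
ee_pos: [548.6, 198.1, 44.6]
orientation: [0.007, -3.141, 0.0]
ft_force: [-4.9, -2.6, 9.2]
width: 13.9
```

```bash
python3 st.py; python3 -c "
from h import *
a=save('side','s9.png');save('wrist','w9.png')
cv2.imwrite('pics/s9z.png',cv2.resize(a[215:350,105:285,::-1],(800,600),interpolation=2))"
```

```text
24.5 [548.64 198.13  44.61] yaw 0.26 pitch 0.01 roll -0.0 F [-4.9  -2.58  9.18] M [-0.21  0.79  0.04] 13.9
hole mid rel TCP [548.63 198.13  25.01]
```

View pics/s9z.png

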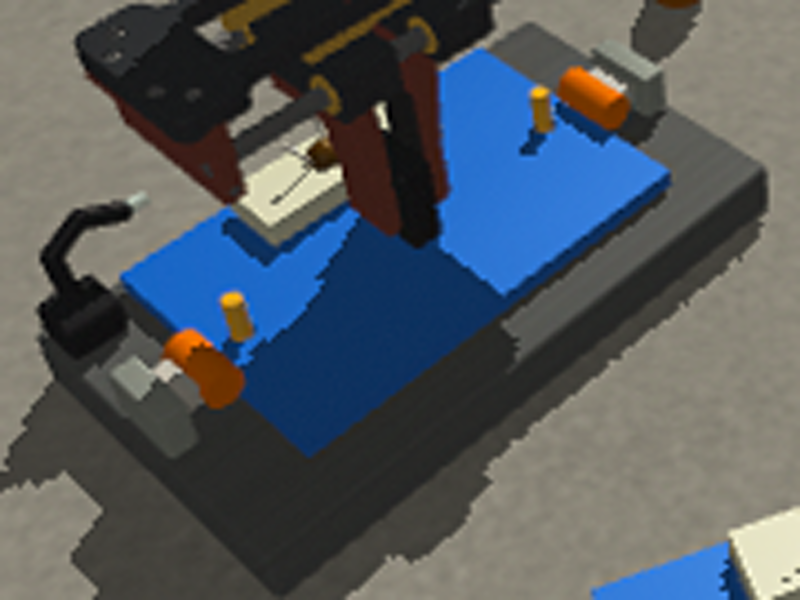

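View pics/w9.png

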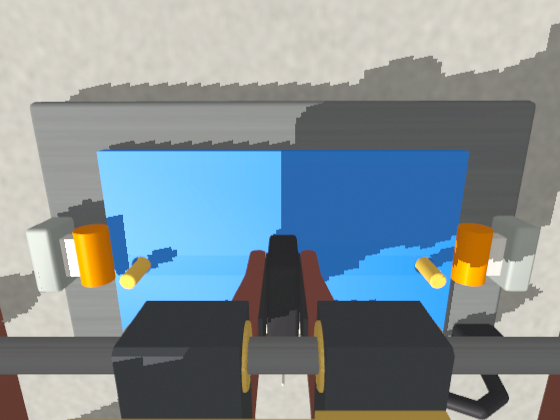

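>>> carry_out:
  targets:
    - [[0,0,0],[0,0,0.7],5]
    - [[0,0,0],[0,0,1.2],5]
    - [[0,0,0],[0,0,1.2],20]
    - [[0,0,0],[0,0,1.2],40]
    - [[0,0,0],[0,0,1.2],40]
    - [[0,0,0],[0,0,1.2],40]
    - [[0,0,0],[0,0,1.2],40]
    - [[0,0,0],[0,0,1.2],40]
    - [[0,0,0],[0,0,1.2],40]
    - [[0,0,0],[0,0,1.2],40]

```text
t: 25.43
ee_pos: [548.8, 198.2, 44.9]
orientation: [-0.007, 3.142, 0.0]
ft_force: [-0.2, 0.5, -0.7]
width: 39.8
```

```bash
python3 st.py
```

```text
25.43 [548.77 198.17  44.89] yaw 0.26 pitch -0.0 roll 0.0 F [-0.22  0.52 -0.7 ] M [-0.   -0.01 -0.02] 39.8
hole mid rel TCP [548.77 198.17  25.29]
```

>>> carry_out:
  targets:
    - [[0,0,0],[0,0,5],40]
    - [[0,0,0],[0,0,15],40]
    - [[0,0,0],[0,0,35],40]
    - [[0,0,0],[0,0,65],40]
    - [[0,0,0],[-5,0,100],40]
    - [[0,0,0],[-20,0,135],40]
    - [[0,0,0],[-40,0,165],40]
    - [[0,0,0],[-50,0,185],40]
    - [[0,0,0],[-50,0,185],40]
    - [[0,0,0],[-50,0,185],40]

```text
t: 26.27
ee_pos: [499.3, 198.5, 231.9]
orientation: [-0.008, 3.138, 0.002]
ft_force: [-0.6, -0.4, -0.4]
width: 40.1
```

>>> carry_out:
  targets:
    - [[0,0,0],[0,0,0],40]
    - [[0,0,0],[0,0,0],40]
    - [[0,0,0],[0,0,0],40]

```text
t: 26.52
ee_pos: [498.5, 197.9, 228.5]
orientation: [0.007, -3.139, 0.001]
ft_force: [0.3, 0.8, -0.2]
width: 39.9
```

```bash
python3 st.py; python3 lw.py w10 carrier; python3 -c "
from h import *
a=save('side','s10.png')
cv2.imwrite('pics/s10z.png',cv2.resize(a[215:350,105:285,::-1],(800,600),interpolation=2))
b=save('top','t10.png')"
```

```text
26.52 [498.48 197.88 228.47] yaw 0.25 pitch 0.13 roll -0.05 F [ 0.35  0.76 -0.24] M [0.03 0.02 0.02] 39.9
hole mid rel TCP [498.44 197.86 208.87]
26.5167 [498.48102507 197.8818586  228.46995428] [ 6.94154142e-03 -3.13932315e+00  1.37876120e-03] [ 0.34834136  0.76493949 -0.24196075]
carrier 0.6 [554.7 200.4  25.2] [283.7 236.7]
```

View pics/s10z.png

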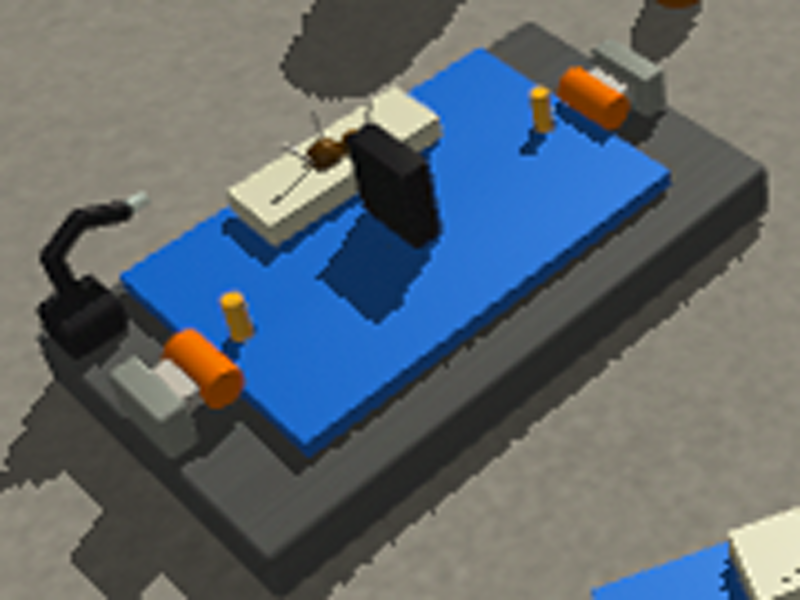

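View pics/w10.png

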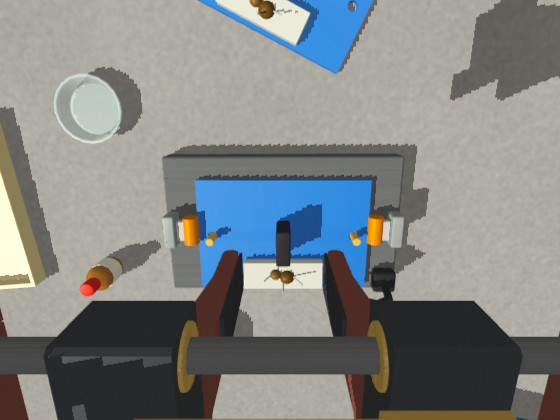

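View pics/t10.png

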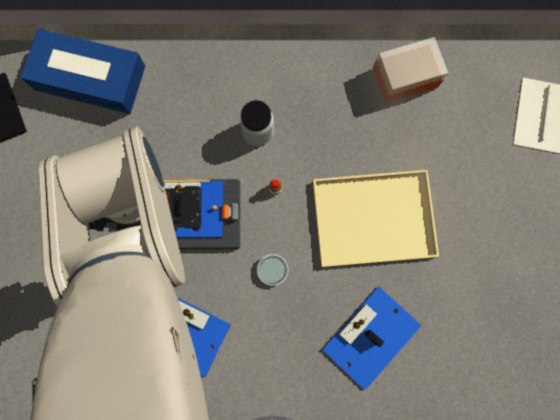

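```bash
python3 - <<'E'
import cv2,numpy as np
a=cv2.imread('pics/s9.png').astype(int);b=cv2.imread('pics/s10.png').astype(int)
d=np.abs(a-b).sum(2)
for n,(r,c) in {'right corner':((235,275),(225,262)),'left corner':((265,290),(128,150)),'rollerB':((225,250),(225,262))}.items(): print(n,d[r[0]:r[1],c[0]:c[1]].max(),d[r[0]:r[1],c[0]:c[1]].mean())
from workcell import order
print(order.close_job())
E
```

```text
right corner 20 2.1027027027027025
left corner 10 2.430909090909091
rollerB 8 1.9654054054054053
the job is handed in; nothing more can be done
None
```

The blue carrier from the tray is down on the rig's stage over both brass pins, with the white block on the yellow-stripe side. I released it and handed the job in at about 27 s.

- **Seating:** contact with the stage top came at an underside height of about 25.0 mm, the height of the stage top. In the side picture both orange rollers lie over the plate's ends. Comparing the side pictures from before and after release, the carrier did not move. The highest force I read was about 9 N, so pressing stayed well under 35 N.
- **Not kept fully level:** the thin light guide's tip overhung the plate's +x edge by about 1.5 mm at guide height. To pass under it I tilted the carrier about 3 to 3.5° nose-down. I levelled it again once the holes were 3 to 4 mm down the pins. It never seemed to touch the guide in the pictures, but the gap was tight, an estimated 1 to 2 mm, and contact with the guide cannot be felt.
- **Feeling for the pins:** I first touched the pin tips lightly on purpose, at about 8.5 N including the carrier's weight. That gave me the height, after which the holes went on without contact force.
- **Measurements that disagreed:** the cameras differed by 2 to 5 mm on where the stage stands. I settled this with wrist-camera views through the holes and by feel.
- **Surroundings:** the jar, dish and vial stand where they were in the last top picture, and the two look-alike carriers were not touched. The arm finished clear of everything.

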